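Close up a packed lunch box on its serving board

ROBOT

A 6-joint arm with a two-finger parallel gripper is mounted at the origin on the work surface. World frame = base frame: x ahead of the robot, y to its left, z up, the work surface at z = 0. Lengths are in m, angles in degrees, forces in N, time in s.
With the tool pointing down it reaches from about 0.35 to 0.725 m from the base axis. Payload 6 kg.
Tool frame: the origin (TCP) lies midway between the tips of the shut fingers; the grasp point (between the pads) lies 19 mm behind it; z points along the fingers, y is the line along which they close (so a half turn about z gives the same grasp; the last joint's range is limited). The gripper opens to 85 mm and grips with 20 to 120 N. Pads are 22 mm wide; open, the fingers measure 114 mm over their backs; the gripper's body (76 mm by 85 mm) begins 54 mm behind the grasp point. The pads swing forward as they close: fully open they stand 13 mm farther back than shut.
Start: joints at [19.12, 2.303, 4.859, 0, -92.561, -19.12], TCP at [0.6, 0, 0.231] pointing down, gripper open.
Joint ranges: [-146.85, 146.85], [-73.84, 115.35], [-62.03, 85.46], [-188.31, 113.3], [-161.28, -10.13], [-171.36, 171.36]. Speed limits (degrees/s): [147.25, 147.25, 172.46, 180, 180, 180].

INTERFACE

Orientations are given as a 3x3 rotation matrix whose columns are the frame's x, y, z axes.
In Python, from rig import manip gives the robot as it stands.
- The arm moves only by the tool jog_arm, never from a script. Its argument "rows" is a list of rows, each a list of 3 entries, a list of its own where there are three numbers: the shift along the world's x, y, z in units of 0.025 m (1.0 is 0.025 m), then the turn, a rotation vector about the world's x, y, z in units of 8 degrees (1.0 is 8 degrees), then the opening, from 0 (shut) to 1 (fully open). A call has 1 to 5 rows; each row shifts and turns the commanded pose from where the row before left it; what a row does not reach is not made up. A row lasts 1/8 s, in which the tool goes at most 62.5 mm and 10.7 degrees, less where a joint would pass 70% of its speed; a pose out of reach is approached as far as the arm can. A call with a number of a shift or a turn outside -1 to 1 is refused whole. A call with a gripper value outside its range is refused whole. The fingers move at their own pace and stop on an object; "force" is the grip in N (left out, the last holds). Time passes only in rows, so rows that do not move let the fingers close. It gives the time, the measured TCP pose, the force, the opening and the grip force at its end, in the units of the state.
- manip.observe(): the state, without advancing time (a new reading comes with each control period).
- manip.read_camera(name): name is "scene" or "side" or "wrist"; returns a dict with "pixels" (420x560x3 uint8, blue, green, red), "vfov" (degrees; the focal length in pixels is half the picture's height over the tangent of half this angle, whatever the lens; pixels are square), "cx", "cy" (the principal point, pixels), "T" (4x4, takes a point from camera to world coordinates). Camera axes: x right, y down, z forward; pixel columns grow to the right and rows downward; lengths in m; the calibration is good to about 2 mm. A picture is of the moment at which its call begins. There is no depth.
- manip.finish_job(): hands the job in; it is judged then, once.
The state is a dict: "time": time; "joints": joint angles; "dq": joint speeds; "joint_efforts": joint torques, N m; "ee_pos": TCP position; "orientation": TCP orientation; "wrist_force": force on the tool from outside, world axes, zero at the start; "ft_torque": the same for the moment, N m; "opening": finger opening in m; "grip_force": force on a finger pad.
Only numpy, scipy, OpenCV 4.12 (cv2) and the standard library are available. Lean on these libraries where they do the work, as an engineer would, in place of code of your own. Each camera call takes 0.05 s, during which the arm holds its last target. There are 200 camera calls.

TASK

Put the packed lunch together on the light wooden board, working from the bottom up: first the deep black box of sandwiches in the middle of the board and lengthwise along it, then the white divider on it, the red fruit box, the brown lid, and last the green cutlery case in the groove of the lid. Every part must sit fully home on the one below and be let go. Keep the two filled boxes upright, and leave the finished blue lunch box, the steel jug, the glass tumbler and the jam jar where they stand.

Things in the scene. Friction and masses are not known exactly. Their poses are not given: they have to be found in the camera images.
- deep_box_mid (a point): Deep black open lunch box with three paper-wrapped sandwiches: 158 x 58 x 52 high, walls 3 thick, mouth 152 x 52, underside hollow like the red box's; contents end 10 below the rim. About 0.32 kg. Point: its centre, 26 above its foot. x along its length, y across, z up; same after a half turn.
- divider_mid (a point): White divider: plate 164 x 64 x 8; below it a round-edged plug 142 x 42, 6 deep, for the deep box's mouth; on top a raised panel 142 x 42, 5 high, for the red box's hollow underside. 19 high; it lies on its plug, plate 6 to 14 above the counter. Point: centre, 9.5 up; seated, 29.5 above the deep box's centre. x along its length, y across, z up; same after a half turn.
- fruit_box_mid (a point): Shallow red open lunch box with fruit and quail eggs: 158 x 58 x 44 high, walls 3 thick, mouth 152 x 52; underside hollow, 152 x 52, 7 deep, so it fits over the divider's panel and its walls stand on the plate. About 0.26 kg. Point: centre, 22 above its foot; seated, 26.5 above the divider's centre. x along its length, y across, z up; same after a half turn.
- lid_mid (a point): Brown lid: plate 164 x 64 x 8 over a round-edged plug 142 x 42, 6 deep, for the red box's mouth; on top, ribs 4 high round a dark groove 150 x 30. 18 high; it lies on its plug, plate 6 to 14 above the counter. Point: centre, 9 up; seated, 25 above the fruit box's centre. x along its length, y across, z up; same after a half turn.
- case_mid (a point): Bright green cutlery case, 140 x 20 x 18 high. Point: its centre, 9 above its underside; in the lid's groove it is 14 above the lid's centre. The lid's ribs then stand 4 up close beside it, so hold it above its lowest 4 mm. x along its length, y across, z up; same after a half turn.
- board_top (a point): Light wooden serving board lying fixed on the counter, 184 long x 92 wide x 12 thick: where the lunch is put together. The point is the centre of its top face, 12 above the counter; x along its length, y across, z up.
- blue_lunch: Bystander: a finished lunch box of another order, navy blue with a white seam, brown lid and yellow case, 164 x 64 x 130 high. Loose. Origin under its centre, x along its length. Leave it.
- jug: Bystander: small steel milk jug, 62 across and 60 high, its handle reaching 51 from the axis towards its +x. Loose. Origin under its centre. Leave it.
- tumbler: Bystander: empty low glass tumbler, 64 across the rim and 60 high. Loose. Origin under its centre. Leave it.
- jar: Bystander: small amber jam jar with a cream cap and label, 61 across and 57 high. Loose. Origin under its centre. Leave it.
There are look-alikes about, which are no part of the job. Several things look just like the part that bears board_top: the one meant starts farthest to the robot's left.

How it is judged (in metres and radians):
On the way, in this order (a step that is already met when the one before it is completed fails the run):
1. the deep black box rests in the middle of the board, lengthwise (z of deep_box_mid in the frame of board_top between 0.023 and 0.029 m and horizontal distance between deep_box_mid and board_top below 0.015 m and angle between the x axis of deep_box_mid and the x axis of board_top, either way round below 0.2 rad and angle between deep_box_mid's own z axis and vertical below 0.06 rad), for 0.2 s.
2. the white divider is seated on the deep box (z of divider_mid in the frame of deep_box_mid between 0.0265 and 0.0325 m and horizontal distance between divider_mid and deep_box_mid below 0.009 m and angle between the x axis of divider_mid and the x axis of deep_box_mid, either way round below 0.15 rad and angle between divider_mid's own z axis and vertical below 0.06 rad), for 0.2 s.
3. the red fruit box is seated on the divider (z of fruit_box_mid in the frame of divider_mid between 0.0235 and 0.0295 m and horizontal distance between fruit_box_mid and divider_mid below 0.009 m and angle between the x axis of fruit_box_mid and the x axis of divider_mid, either way round below 0.15 rad and angle between fruit_box_mid's own z axis and vertical below 0.06 rad), for 0.2 s.
4. the brown lid is seated on the fruit box (z of lid_mid in the frame of fruit_box_mid between 0.022 and 0.028 m and horizontal distance between lid_mid and fruit_box_mid below 0.009 m and angle between the x axis of lid_mid and the x axis of fruit_box_mid, either way round below 0.15 rad and angle between lid_mid's own z axis and vertical below 0.06 rad), for 0.2 s.
5. the green case lies in the lid's groove (z of case_mid in the frame of lid_mid between 0.0115 and 0.0165 m and horizontal distance between case_mid and lid_mid below 0.012 m and angle between the x axis of case_mid and the x axis of lid_mid, either way round below 0.15 rad and angle between case_mid's own z axis and vertical below 0.06 rad), for 0.2 s.
At the end, for the whole second after the job is handed in: Black box on the board, centred within 15 mm and 0.2 rad. Divider, fruit box and lid each seated on the part below: height within 3 mm, centre within 9 mm, 0.15 rad, level. Case on the groove's floor: height within 2.5 mm, centre within 12 mm, 0.15 rad. All at rest (all of step 1 and all of step 2 and all of step 3 and all of step 4 and all of step 5 and linear speed of each of deep_box, divider, fruit_box, lid, case below 0.02 m/s); the robot touches nothing.
It fails at once if a filled box is tipped by more than about 30 degrees (angle between any of deep_box_mid, fruit_box_mid's own z axis and vertical above 0.5 rad).
It fails at once if a bystander is displaced by more than 20 mm or knocked over (distance of any of blue_lunch, jug, tumbler, jar from where it was at the start of the episode above 0.02 m or angle between any of blue_lunch, jug, tumbler, jar's own z axis and vertical above 0.5 rad).
It also fails if it takes over 136 s, if anything falls off the work surface, if the arm or the gripper's body presses on something with over 40 N, if the wrist force passes 120 N, or if a joint passes its speed limit or range.

## Working session

There is one attempt and no reset: what is moved stays moved. The work goes in short steps, Python scripts to look and compute and a tool call to move; the robot and the scene stay as the last step left them, time stands still between calls to the robot, and variables do not carry over. Pictures are saved under pics/ and viewed, at most 14 in all, crops included, and the job is handed in when it is done.

Besides the shell and the picture viewer there is one more tool, called after ">>>" by a JSON object that holds its "op" and its "data". jog_arm: Moves the arm, as the interface text tells. Shifts and turns lie within -1 to 1; 1 stands for 0.025 m of shift or 8 degrees of turn. Its arguments: {"type":"object","properties":{"rows":{"type":"array","items":{"type":"array"}},"force":{"type":"number"}},"required":["rows"]}

```bash
mkdir -p pics; cat > h.py <<'E'
import numpy as np, cv2, json
from rig import manip
def snap(name,tag):
    c=manip.read_camera(name); cv2.imwrite(f'pics/{tag}.png',np.asarray(c['pixels']))
    np.savez(f'pics/{tag}.npz',T=np.array(c['T']),v=c['vfov'],cx=c['cx'],cy=c['cy'])
    return c
def w(tag,u,v,z):
    d=np.load(f'pics/{tag}.npz'); T=d['T']; f=210/np.tan(np.radians(d['v'])/2)
    r=T[:3,:3]@np.array([(u-d['cx'])/f,(v-d['cy'])/f,1]); o=T[:3,3]
    return o+r*(z-o[2])/r[2]
def pix(tag,p):
    d=np.load(f'pics/{tag}.npz'); T=d['T']; f=210/np.tan(np.radians(d['v'])/2)
    q=T[:3,:3].T@(np.array(p)-T[:3,3]); return q[:2]/q[2]*f+[d['cx'],d['cy']]
E
python3 - <<'E'
from h import *
for n in ('scene','side','wrist'):
    c=snap(n,n+'0'); print(n,c['vfov'],c['cx'],c['cy'],np.round(c['T'],3).tolist())
a=[cv2.imread(f'pics/{n}0.png') for n in('scene','side')]
cv2.imwrite('pics/s0x.png',cv2.resize(a[0],(800,600),interpolation=cv2.INTER_CUBIC))
cv2.imwrite('pics/d0x.png',cv2.resize(a[1],(800,600),interpolation=cv2.INTER_CUBIC))
print(manip.observe())
E
```

```text
scene 44.07473456384905 278.21723942996886 210.81373755062643 [[0.455, 0.757, -0.469, 1.126], [0.891, -0.381, 0.249, -0.475], [0.01, -0.531, -0.848, 1.305], [0.0, 0.0, 0.0, 1.0]]
side 56.55096140790902 274.9815098040411 205.21518320230655 [[0.938, -0.268, 0.218, 0.201], [-0.346, -0.723, 0.598, -0.78], [-0.002, -0.636, -0.771, 0.922], [0.0, 0.0, 0.0, 1.0]]
wrist 66.26329089548959 278.2106712488111 212.13356454385027 [[-1.0, 0.001, -0.002, 0.6], [-0.0, 0.946, 0.324, -0.083], [0.002, 0.324, -0.946, 0.372], [0.0, 0.0, 0.0, 1.0]]
{'time': 0.15, 'joints': array([ 1.91196555e+01,  2.32955575e+00,  4.81465730e+00, -1.91706784e-02,
       -9.25610004e+01, -1.91196287e+01]), 'dq': array([-0.00891183, -0.14148012,  0.0901189 ,  0.16323323,  0.14522551,
        0.00227392]), 'joint_efforts': array([-1.71928452e-03, -3.68610263e+01,  3.47691929e+01,  6.93625420e+00,
       -4.38957781e-03, -4.53315295e-06]), 'ee_pos': array([5.99743760e-01, 6.05719696e-05, 2.30512632e-01]), 'orientation': array([[ 1.52778840e-05, -9.99999074e-01, -1.36109526e-03],
       [-9.99999993e-01, -1.51171908e-05, -1.18071908e-04],
       [ 1.18051223e-04,  1.36109705e-03, -9.99999067e-01]]), 'wrist_force': array([ 0.34283792, -0.25757924,  0.152099  ]), 'ft_torque': array([ 0.03265608, -0.00310964,  0.0012599 ]), 'grip_force': 0.0, 'opening': 0.08535479402722149}
```

View pics/s0x.png

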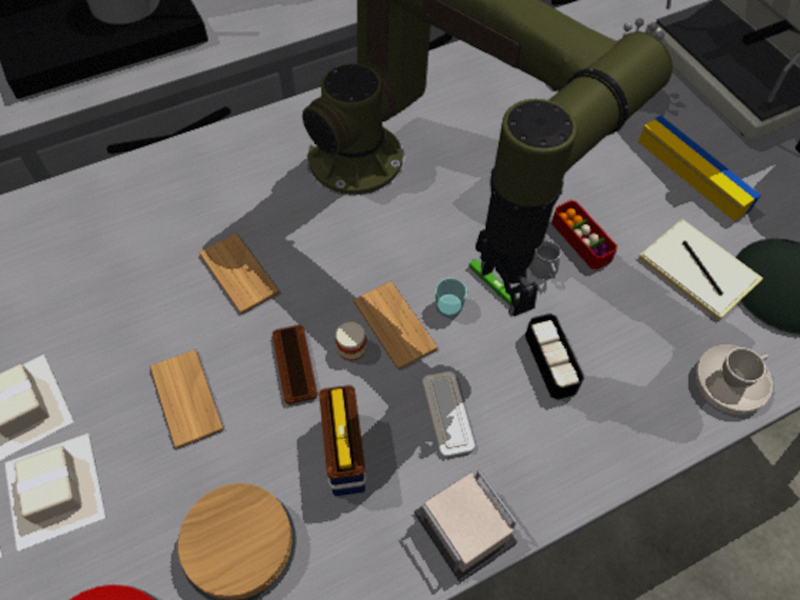

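View pics/d0x.png

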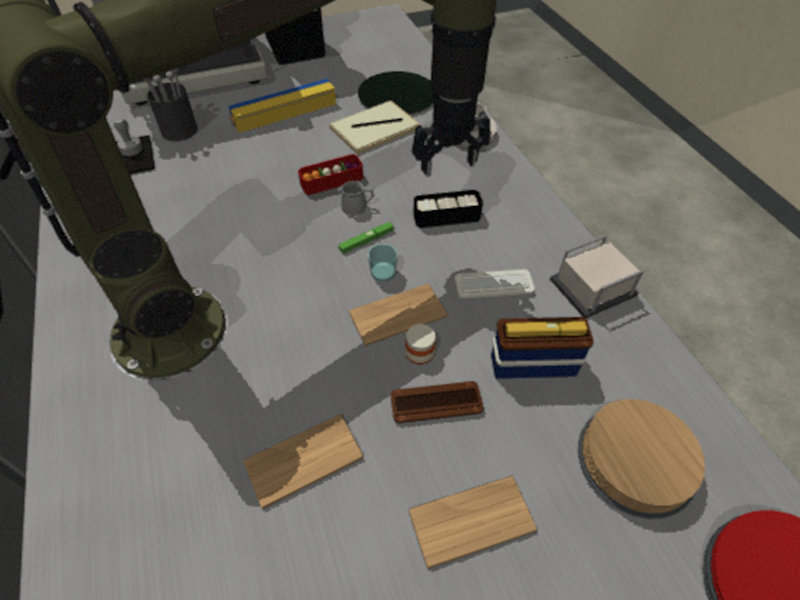

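```bash
python3 - <<'E'
from h import *
a=cv2.imread('pics/scene0.png')[135:330,180:440]; cv2.imwrite('pics/s0c.png',cv2.resize(a,None,fx=3,fy=3,interpolation=cv2.INTER_CUBIC))
a=cv2.imread('pics/side0.png')[105:300,200:430]; cv2.imwrite('pics/d0c.png',cv2.resize(a,None,fx=3,fy=3,interpolation=cv2.INTER_CUBIC))
for n,u,v in (('bA',397,322),('bB',238,272),('bC',186,398)): print(n,w('scene0',u*.7,v*.7,.012))
E
```

```text
bA [ 0.45437834 -0.11886226  0.012     ]
bB [ 0.19526583 -0.36235754  0.012     ]
bC [ 0.42336321 -0.55225361  0.012     ]
```

View pics/s0c.png

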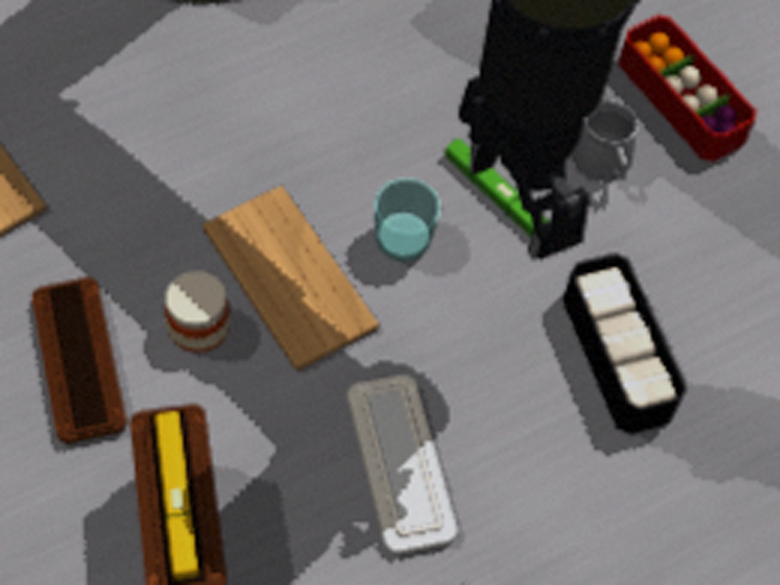

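View pics/d0c.png

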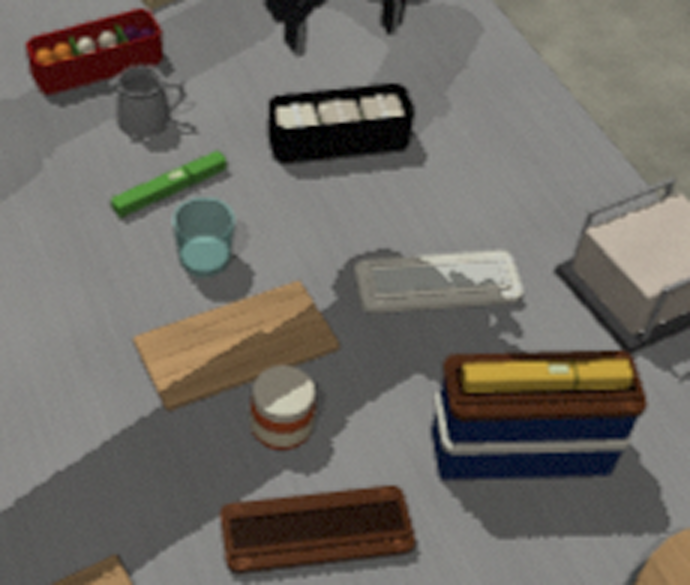

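```bash
cat >> h.py <<'E'
def S(U,V,z): return w('scene0',(U+.5)/3-.5+180,(V+.5)/3-.5+135,z)
def D(U,V,z): return w('side0',(U+.5)/3-.5+200,(V+.5)/3-.5+105,z)
E
python3 - <<'E'
from h import *
np.set_printoptions(precision=4,suppress=True)
def rect(n,f,pts,z):
    P=np.array([f(*p,z)[:2] for p in pts]); c=P.mean(0)
    e=[P[(i+1)%4]-P[i] for i in range(4)]; L=[np.hypot(*x) for x in e]
    a=e[np.argmax(L)]; print(n,c,np.array(L),'yaw',np.degrees(np.arctan2(a[1],a[0]))%180)
rect('board',S,[(205,226),(281,186),(378,325),(302,367)],.012)
rect('board',D,[(134,345),(299,284),(338,344),(166,407)],.012)
for n,f,p,z in [('deep',S,[(606,291),(627,337),(647,381)],.042),('deep',D,[(298,116),(340,110),(383,106)],.042)]:
    P=np.array([f(*q,z)[:2] for q in p]); a=P[2]-P[0]; print(n,P[1],P.mean(0),np.degrees(np.arctan2(a[1],a[0]))%180)
rect('red',S,[(622,45),(663,16),(755,110),(712,143)],.044)
rect('red',D,[(28,48),(153,11),(162,36),(38,70)],.044)
rect('div',S,[(348,386),(414,374),(457,538),(390,548)],.014)
rect('div',D,[(356,262),(515,251),(523,293),(362,308)],.014)
rect('lid',S,[(33,289),(97,278),(126,428),(60,440)],.014)
rect('lid',D,[(220,503),(404,487),(414,548),(232,567)],.014)
rect('caseD',D,[(111,196),(221,152),(227,161),(119,206)],.018)
for n,q,z in (('jug',(606,122),.06),('tum',(407,207),.06),('jar',(198,298),.057),): print(n,S(*q,z))
for n,q,z in (('jug',(143,83),.06),('tum',(205,218),.06),('jar',(284,391),.057),): print(n,D(*q,z))
rect('blue',S,[(132,414),(203,405),(224,585),(148,585)],.12)
rect('blue',D,[(444,357),(632,353),(643,405),(444,410)],.126)
E
```

```text
board [ 0.4543 -0.1233] [0.0882 0.182  0.0846 0.1808] yaw 3.440239008149321
board [ 0.4489 -0.1281] [0.1819 0.0847 0.1815 0.0805] yaw 5.156500073206922
deep [0.6688 0.1144] [0.6675 0.1146] 169.1936019995245
deep [0.6669 0.1197] [0.6669 0.1186] 169.52394653139797
red [0.4458 0.3349] [0.0614 0.1442 0.064  0.1448] yaw 4.518604753843107
red [0.4435 0.3318] [0.1615 0.0504 0.155  0.0434] yaw 5.827214709324883
div [ 0.6714 -0.122 ] [0.0626 0.1621 0.0594 0.1594] yaw 164.0091563815181
div [ 0.6729 -0.1228] [0.1672 0.057  0.1651 0.0614] yaw 164.90555924567485
lid [ 0.4462 -0.34  ] [0.0614 0.161  0.0599 0.161 ] yaw 166.17831612623237
lid [ 0.4456 -0.3404] [0.1642 0.0599 0.1568 0.0624] yaw 165.34819440413452
caseD [0.4602 0.106 ] [0.1371 0.016  0.135  0.0178] yaw 9.815463010048518
jug [0.4643 0.2209 0.06  ]
tum [ 0.4632 -0.0038  0.06  ]
jar [ 0.4623 -0.2232  0.057 ]
jug [0.4676 0.2205 0.06  ]
tum [ 0.4629 -0.0015  0.06  ]
jar [ 0.4586 -0.2257  0.057 ]
blue [ 0.6535 -0.3291] [0.0596 0.157  0.0596 0.1487] yaw 160.79116476638424
blue [ 0.6427 -0.3345] [0.1601 0.0534 0.1637 0.0544] yaw 161.42080397335573
```

The only left-most board is A, at scene-crop (290,277), y≈-0.12. B at (238,272) and C at (186,398) in the 800 px picture lie at y=-0.36 and -0.55. The crop shows A clearly, between jar and tumbler. I'm moving over the deep box and turning the gripper across it.

>>> {"op": "jog_arm", "data": {"rows": [[[0.27, 0.47, 0], [0, 0, 0.99], 1], [[0.27, 0.47, 0], [0, 0, 0.99], 1], [[0.27, 0.47, 0], [0, 0, 0.99], 1], [[0.27, 0.47, 0], [0, 0, 0.99], 1], [[0.27, 0.47, 0], [0, 0, 0.99], 1]], "force": 60}}

```text
time: 0.78
ee_pos: [0.6338, 0.0592, 0.2308]
orientation: [[0.641, -0.768, -0.001], [-0.768, -0.641, -0.0], [-0.0, 0.001, -1.0]]
wrist_force: [0.2, 0.1, 0.2]
opening: 0.0852
grip_force: 0.0
```

>>> {"op": "jog_arm", "data": {"rows": [[[0.27, 0.47, 0], [0, 0, 0.99], 1], [[0.27, 0.47, 0], [0, 0, 0.99], 1], [[0.27, 0.47, 0], [0, 0, 0.99], 1], [[0.27, 0.47, 0], [0, 0, 0.99], 1], [[0.27, 0.47, 0], [0, 0, 0.99], 1]]}}

```text
time: 1.4
ee_pos: [0.6676, 0.1179, 0.2307]
orientation: [[0.983, -0.183, -0.001], [-0.183, -0.983, -0.0], [-0.001, 0.001, -1.0]]
wrist_force: [0.2, -0.3, -0.8]
opening: 0.0852
grip_force: 0.0
```

```bash
python3 - <<'E'
from h import *
c=snap('wrist','w1'); o=manip.observe(); print(o['ee_pos'],o['orientation'],o['joints'])
c=snap('scene','s1')
print(pix('w1',o['ee_pos']), pix('w1',[.667,.117,.042]),pix('w1',[.667,.117,.052]))
cv2.imwrite('pics/w1x.png',np.hstack([c2 for c2 in [cv2.imread('pics/w1.png')]]))
E
```

```text
[0.66789626 0.11915608 0.23010592] [[ 9.84250080e-01 -1.76777216e-01 -1.26338228e-03]
 [-1.76777618e-01 -9.84250796e-01 -2.12791197e-04]
 [-1.20586838e-03  4.32777462e-04 -9.99999179e-01]] [ 2.69397797e+01  1.44195940e+01  1.81399355e+01 -2.19740345e-02
 -9.37903962e+01  5.28766675e+01]
[275.99565778 277.97481088] [279.34685821 185.99390407] [279.37799112 188.41080094]
```

View pics/w1.png

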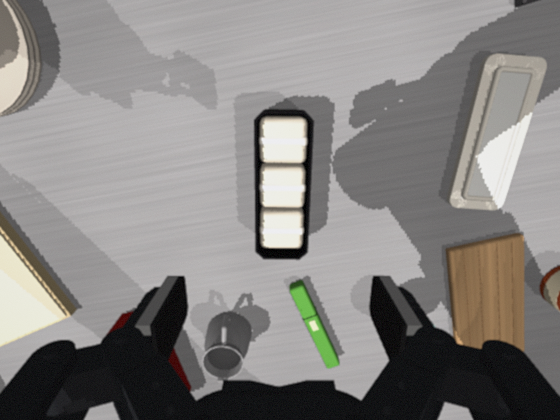

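```bash
python3 - <<'E'
from h import *
np.set_printoptions(precision=4,suppress=True)
a=w('w1',285,138,.042);b=w('w1',283.8,187,.042);c=w('w1',281.5,229,.042)
print(a,b,c,np.degrees(np.arctan2(*(a-c)[[1,0]])))
a=w('w1',284,111,.052);c=w('w1',281.5,258.5,.052);print((a+c)/2,np.linalg.norm(a-c),np.degrees(np.arctan2(*(a-c)[[1,0]])))
P=[w('w1',*p,.014)[:2] for p in((484,54),(547,57),(512,212),(449,207))];print('div',np.mean(P,0),np.degrees(np.arctan2(*(P[0]-P[3])[::-1])))
# case
P=[w('w1',*p,.018)[:2] for p in((290,285),(303,280),(339,362),(326,368))];print('case',np.mean(P,0),np.degrees(np.arctan2(*(P[0]-P[3])[::-1])),np.linalg.norm(P[0]-P[3]))
print(w('w1',447,248,.012),w('w1',523,233,.012))
E
```

```text
[0.7148 0.1024 0.042 ] [0.6651 0.1126 0.042 ] [0.6185 0.1235 0.042 ] -12.393910006445566
[0.6643 0.1141 0.052 ] 0.1557994203320003 -11.22086049756767
div [ 0.6692 -0.1246] -13.12171877184173
case [0.4649 0.1057] 10.778811856253217 0.1425858156502656
[ 0.5446 -0.0702  0.012 ] [ 0.548 -0.161  0.012]
```

>>> {"op": "jog_arm", "data": {"rows": [[[-0.04, -0.12, -1], [0, 0, -0.1], 1], [[0, 0, -1], [0, 0, 0], 1], [[0, 0, -1], [0, 0, 0], 1], [[0, 0, -1], [0, 0, 0], 1], [[0, 0, -1], [0, 0, 0], 1]]}}

```text
time: 2.12
ee_pos: [0.6661, 0.114, 0.1053]
orientation: [[0.979, -0.205, -0.0], [-0.205, -0.979, -0.0], [-0.0, 0.0, -1.0]]
wrist_force: [-0.0, 0.8, -0.4]
opening: 0.0855
grip_force: 0.0
```

>>> {"op": "jog_arm", "data": {"rows": [[[0, 0, -1], [0, 0, 0], 1], [[0, 0, -1], [0, 0, 0], 1], [[0, 0, -1], [0, 0, 0], 1], [[0, 0, -0.92], [0, 0, 0], 1], [[0, 0, 0], [0, 0, 0], 1]]}}

```text
time: 2.75
ee_pos: [0.6647, 0.1136, 0.0058]
orientation: [[0.979, -0.204, -0.004], [-0.204, -0.979, -0.002], [-0.004, 0.002, -1.0]]
wrist_force: [-0.2, 0.2, 0.5]
opening: 0.0857
grip_force: 0.0
```

>>> {"op": "jog_arm", "data": {"rows": [[[0, 0, 0], [0, 0, 0], 0], [[0, 0, 0], [0, 0, 0], 0], [[0, 0, 0], [0, 0, 0], 0], [[0, 0, 0], [0, 0, 0], 0], [[0, 0, 0], [0, 0, 0], 0]]}}

```text
time: 3.38
ee_pos: [0.6675, 0.1146, 0.0103]
orientation: [[0.98, -0.201, 0.003], [-0.201, -0.98, 0.0], [0.003, -0.001, -1.0]]
wrist_force: [-0.5, -0.0, 6.6]
opening: 0.0573
grip_force: 66.4
```

>>> {"op": "jog_arm", "data": {"rows": [[[0, 0, 0.5], [0, 0, 0], 0], [[0, 0, 0.9], [0, 0, 0], 0], [[0, 0, 0.9], [0, 0, 0], 0], [[0, 0, 0.9], [0, 0, 0], 0], [[0, 0, 0.9], [0, 0, 0], 0]]}}

```text
time: 4.0
ee_pos: [0.6658, 0.1146, 0.1107]
orientation: [[0.98, -0.201, -0.002], [-0.201, -0.98, 0.0], [-0.002, 0.0, -1.0]]
wrist_force: [-0.0, 0.0, -3.7]
opening: 0.057
grip_force: 65.4
```

>>> {"op": "jog_arm", "data": {"rows": [[[-0.85, -0.95, 0], [0, 0, 0.19], 0], [[-0.85, -0.95, 0], [0, 0, 0.19], 0], [[-0.85, -0.95, 0], [0, 0, 0.19], 0], [[-0.85, -0.95, 0], [0, 0, 0.19], 0], [[-0.85, -0.95, 0], [0, 0, 0.19], 0]]}}

```text
time: 4.62
ee_pos: [0.5589, -0.0048, 0.1102]
orientation: [[0.998, -0.069, -0.001], [-0.069, -0.998, 0.0], [-0.001, -0.0, -1.0]]
wrist_force: [0.3, -0.2, -4.3]
opening: 0.0576
grip_force: 65.6
```

>>> {"op": "jog_arm", "data": {"rows": [[[-0.85, -0.95, 0], [0, 0, 0.19], 0], [[-0.85, -0.95, 0], [0, 0, 0.19], 0], [[-0.85, -0.95, 0], [0, 0, 0.19], 0], [[-0.85, -0.95, 0], [0, 0, 0.19], 0], [[-0.85, -0.95, 0], [0, 0, 0.19], 0]]}}

```text
time: 5.25
ee_pos: [0.4527, -0.1234, 0.1104]
orientation: [[0.998, 0.064, -0.001], [0.064, -0.998, 0.001], [-0.001, -0.001, -1.0]]
wrist_force: [0.4, -1.6, -3.6]
opening: 0.0573
grip_force: 65.6
```

>>> {"op": "jog_arm", "data": {"rows": [[[0, 0, 0], [0, 0, 0], 0], [[0, 0, 0], [0, 0, 0], 0]]}}

```text
time: 5.5
ee_pos: [0.4539, -0.1227, 0.1107]
orientation: [[0.998, 0.062, 0.0], [0.062, -0.998, 0.001], [0.0, -0.001, -1.0]]
wrist_force: [0.3, 0.6, -4.6]
opening: 0.0574
grip_force: 65.5
```

```bash
python3 - <<'E'
from h import *
c=snap('wrist','w2'); o=manip.observe(); print(o['time'],o['ee_pos'],o['orientation'][:,0],o['joints'],o['wrist_force'])
snap('side','d2')
E
```

```text
5.55 [ 0.45405725 -0.12253268  0.11063036] [ 9.98023775e-01  6.28371667e-02 -1.88492484e-04] [ 9.57436932e+00 -1.72204508e+01 -2.53901790e+01 -2.53416902e-02
 -8.18385073e+01  8.40319058e+01] [-0.19750595  0.51735655 -3.7838727 ]
```

View pics/w2.png

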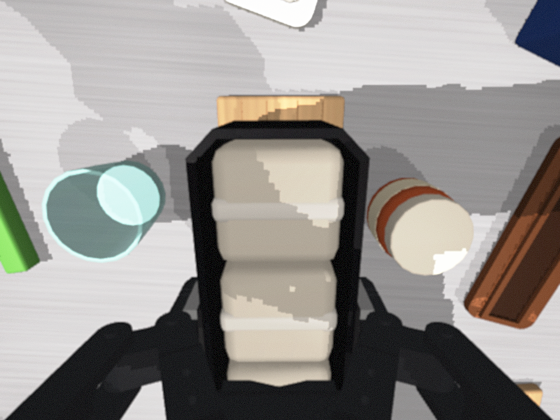

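```bash
python3 - <<'E'
from h import *
np.set_printoptions(precision=4,suppress=True)
a=w('w2',217.5,99,.012)[:2];b=w('w2',344,98.5,.012)[:2]
e=a-b;n=np.array([e[1],-e[0]])/np.linalg.norm(e);print(a,b,np.linalg.norm(e),'yaw',np.degrees(np.arctan2(n[1],n[0])),'c',(a+b)/2-.092*n)
# held box rim
p=w('w2',278,126,.154);print(p)
E
```

```text
[ 0.5368 -0.0745] [ 0.5426 -0.1633] 0.08906371601071106 yaw 3.7833489272235608 c [ 0.4479 -0.125 ]
[ 0.5307 -0.1178  0.154 ]
```

>>> {"op": "jog_arm", "data": {"rows": [[[-0.08, -0.06, -1], [0, 0, 0], 0], [[0, 0, -1], [0, 0, 0], 0], [[0, 0, -1], [0, 0, 0], 0], [[0, 0, -0.4], [0, 0, 0], 0], [[0, 0, 0], [0, 0, 0], 0]]}}

```text
time: 6.22
ee_pos: [0.4519, -0.1243, 0.0255]
orientation: [[0.998, 0.063, -0.001], [0.063, -0.998, -0.0], [-0.001, 0.0, -1.0]]
wrist_force: [0.5, 0.5, -4.0]
opening: 0.0569
grip_force: 65.5
```

>>> {"op": "jog_arm", "data": {"rows": [[[0, 0, -0.1], [0, 0, 0], 0], [[0, 0, 0], [0, 0, 0], 0]]}}

```text
time: 6.48
ee_pos: [0.4524, -0.1244, 0.024]
orientation: [[0.998, 0.063, 0.001], [0.063, -0.998, -0.0], [0.001, 0.0, -1.0]]
wrist_force: [-0.4, 0.5, -4.4]
opening: 0.0575
grip_force: 65.5
```

>>> {"op": "jog_arm", "data": {"rows": [[[0, 0, -0.08], [0, 0, 0], 0], [[0, 0, -0.08], [0, 0, 0], 0], [[0, 0, 0], [0, 0, 0], 0]]}}

```text
time: 6.85
ee_pos: [0.4526, -0.1246, 0.0223]
orientation: [[0.998, 0.063, 0.002], [0.063, -0.998, -0.001], [0.002, 0.001, -1.0]]
wrist_force: [-9.5, 4.0, 13.2]
opening: 0.0576
grip_force: 67.2
```

>>> {"op": "jog_arm", "data": {"rows": [[[0, 0, 0], [0, 0, 0], 0.9], [[0, 0, 0], [0, 0, 0], 0.9], [[0, 0, 0], [0, 0, 0], 0.9], [[0, 0, 0.5], [0, 0, 0], 0.9], [[0, 0, 0.8], [0, 0, 0], 0.9]]}}

```text
time: 7.48
ee_pos: [0.4517, -0.1246, 0.0523]
orientation: [[0.998, 0.063, -0.001], [0.063, -0.998, -0.0], [-0.001, 0.0, -1.0]]
wrist_force: [-0.3, -0.9, 0.5]
opening: 0.0768
grip_force: 0.0
```

>>> {"op": "jog_arm", "data": {"rows": [[[0, 0, 1], [0, 0, 0], 0.9], [[0, 0, 1], [0, 0, 0], 0.9], [[0, 0, 1], [0, 0, 0], 1], [[0, 0, 1], [0, 0, 0], 1], [[0, 0, 1], [0, 0, 0], 1]]}}

```text
time: 8.1
ee_pos: [0.452, -0.1246, 0.1786]
orientation: [[0.998, 0.063, 0.001], [0.063, -0.998, -0.0], [0.001, 0.0, -1.0]]
wrist_force: [0.1, -0.5, 0.6]
opening: 0.0855
grip_force: 0.0
```

>>> {"op": "jog_arm", "data": {"rows": [[[0.87, 0, 0], [0, 0, -0.22], 1], [[0.87, 0, 0], [0, 0, -0.22], 1], [[0.87, 0, 0], [0, 0, -0.22], 1], [[0.87, 0, 0], [0, 0, -0.22], 1], [[0.87, 0, 0], [0, 0, -0.22], 1]]}}

```text
time: 8.72
ee_pos: [0.5615, -0.1246, 0.1777]
orientation: [[0.996, -0.092, 0.001], [-0.092, -0.996, -0.0], [0.001, 0.0, -1.0]]
wrist_force: [-0.1, -0.4, -0.5]
opening: 0.0854
grip_force: 0.0
```

>>> {"op": "jog_arm", "data": {"rows": [[[0.87, 0, 0], [0, 0, -0.22], 1], [[0.87, 0, 0], [0, 0, -0.22], 1], [[0.87, 0, 0], [0, 0, -0.22], 1], [[0.87, 0, 0], [0, 0, -0.22], 1], [[0.87, 0, 0], [0, 0, -0.22], 1]]}}

```text
time: 9.35
ee_pos: [0.6703, -0.1246, 0.1776]
orientation: [[0.97, -0.243, 0.0], [-0.243, -0.97, -0.0], [0.001, 0.0, -1.0]]
wrist_force: [0.8, 1.3, -0.1]
opening: 0.085
grip_force: 0.0
```

```bash
python3 - <<'E'
from h import *
c=snap('wrist','w3'); o=manip.observe(); print(o['time'],o['ee_pos'],o['orientation'][:,0])
snap('side','d3');snap('scene','s3')
a=cv2.imread('pics/w3.png'); b=cv2.imread('pics/scene3.png') if 0 else cv2.imread('pics/s3.png')[150:290,200:390]
b=cv2.resize(b,None,fx=3,fy=3,interpolation=cv2.INTER_CUBIC)
d=cv2.imread('pics/d3.png')[150:260,220:400]
cv2.imwrite('pics/b3.png',b)
E
```

```text
9.4 [ 0.67161522 -0.12455812  0.17648196] [ 9.69779212e-01 -2.43984178e-01  7.79942486e-06]
```

View pics/w3.png

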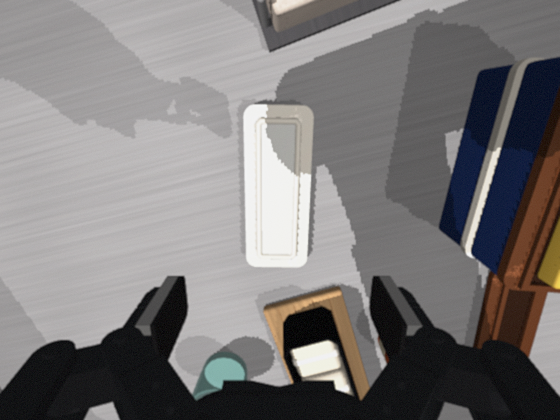

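```bash
python3 - <<'E'
from h import *
np.set_printoptions(precision=4,suppress=True)
P=[w('w3',*p,.014)[:2] for p in((244,104),(314,105),(310,267),(247,266))];P=np.array(P);a=P[0]+P[1]-P[2]-P[3]
print(P.mean(0),np.degrees(np.arctan2(a[1],a[0])),np.linalg.norm(a)/2)
a=w('w3',265,312,.012)[:2];b=w('w3',341,291,.012)[:2];e=a-b;n=np.array([e[1],-e[0]])/np.linalg.norm(e)
print('board',np.linalg.norm(e),np.degrees(np.arctan2(n[1],n[0])),(a+b)/2-.092*n)
p=w('w3',308,309,.064)[:2]; print('deep end',p,p-.079*n)
E
```

```text
[ 0.6701 -0.1249] -14.198908938055157 0.16341984200708065
board 0.08838149639744335 3.969101891131485 [ 0.4489 -0.1263]
deep end [ 0.5673 -0.1273] [ 0.4885 -0.1328]
```

View pics/b3.png

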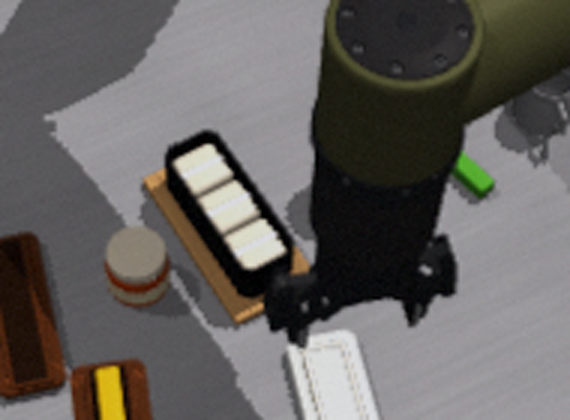

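```bash
python3 - <<'E'
from h import *
np.set_printoptions(precision=4,suppress=True)
g=lambda U,V,z:w('s3',(U+.5)/3-.5+200,(V+.5)/3-.5+150,z)
print(g(203,167,.054),g(231,206,.054),g(255,246,.054)); a=g(255,246,.054)-g(203,167,.054);print(np.degrees(np.arctan2(a[1],a[0])))
o=manip.observe();print(o['time'],o['ee_pos'])
E
```

```text
[ 0.4033 -0.1272  0.054 ] [ 0.4541 -0.123   0.054 ] [ 0.5026 -0.1228  0.054 ]
2.5239559451997136
9.5 [ 0.6698 -0.1245  0.1765]
```

>>> {"op": "jog_arm", "data": {"rows": [[[0, 0, -1], [0, 0, 0], 1], [[0, 0, -1], [0, 0, 0], 1], [[0, 0, -1], [0, 0, 0], 1], [[0, 0, -1], [0, 0, 0], 1], [[0, 0, -1], [0, 0, 0], 1]]}}

```text
time: 10.12
ee_pos: [0.6692, -0.1246, 0.052]
orientation: [[0.97, -0.241, 0.001], [-0.241, -0.97, -0.0], [0.001, 0.0, -1.0]]
wrist_force: [0.3, -0.0, 0.4]
opening: 0.0854
grip_force: 0.0
```

>>> {"op": "jog_arm", "data": {"rows": [[[0, 0, -1], [0, 0, 0], 1], [[0, 0, -0.8], [0, 0, 0], 1], [[0, 0, -0.3], [0, 0, 0], 1], [[0, 0, 0], [0, 0, 0], 0.85], [[0, 0, 0], [0, 0, 0], 0.85]]}}

```text
time: 10.75
ee_pos: [0.6702, -0.1246, 0.0007]
orientation: [[0.97, -0.242, 0.002], [-0.242, -0.97, -0.0], [0.002, -0.0, -1.0]]
wrist_force: [0.7, 0.5, 0.2]
opening: 0.0728
grip_force: 0.0
```

```bash
python3 - <<'E'
from h import *
snap('side','d4'); snap('wrist','w4');o=manip.observe(); print(o['time'],o['ee_pos'],o['wrist_force'])
print(pix('d4',o['ee_pos']))
u,v=pix('d4',o['ee_pos']).astype(int)
a=cv2.imread('pics/d4.png')[v-55:v+35,u-70:u+70]
cv2.imwrite('pics/d4c.png',cv2.resize(a,None,fx=5,fy=5,interpolation=cv2.INTER_CUBIC))
E
```

```text
10.85 [ 6.70114608e-01 -1.24509115e-01  4.50493388e-04] [ 0.47484666  0.31040354 -0.75663077]
[344.95199523 200.87301118]
```

View pics/d4c.png

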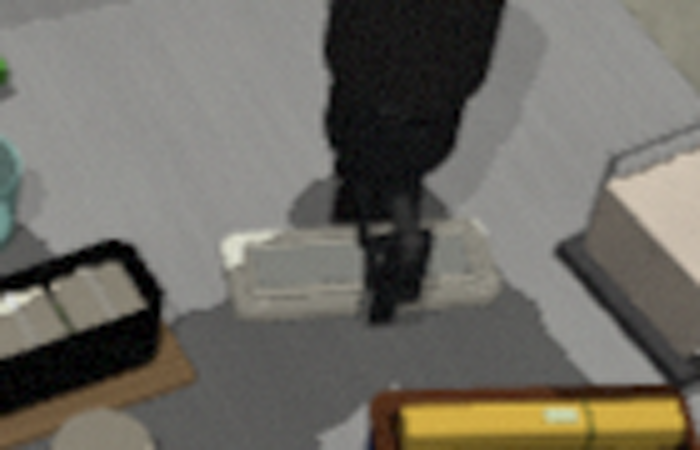

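>>> {"op": "jog_arm", "data": {"rows": [[[0, 0, -0.16], [0, 0, 0], 0.85], [[0, 0, 0], [0, 0, 0], 0], [[0, 0, 0], [0, 0, 0], 0], [[0, 0, 0], [0, 0, 0], 0], [[0, 0, 0], [0, 0, 0], 0]]}}

```text
time: 11.48
ee_pos: [0.6696, -0.1244, -0.0046]
orientation: [[0.97, -0.242, 0.0], [-0.242, -0.97, -0.0], [0.0, 0.0, -1.0]]
wrist_force: [-0.7, 0.2, 1.8]
opening: 0.0626
grip_force: 65.5
```

>>> {"op": "jog_arm", "data": {"rows": [[[0, 0, 0.3], [0, 0, 0], 0], [[0, 0, 0.6], [0, 0, 0], 0], [[0, 0, 0], [0, 0, 0], 0]]}}

```text
time: 11.85
ee_pos: [0.6707, -0.1246, 0.0202]
orientation: [[0.97, -0.242, 0.004], [-0.242, -0.97, -0.0], [0.004, -0.0, -1.0]]
wrist_force: [-0.0, -0.4, -1.1]
opening: 0.0625
grip_force: 65.4
```

>>> {"op": "jog_arm", "data": {"rows": [[[0, 0, 1], [0, 0, 0], 0], [[0, 0, 1], [0, 0, 0], 0], [[0, 0, 1], [0, 0, 0], 0], [[-0.87, 0, 0.2], [0, 0, 0.22], 0], [[-0.87, 0, 0], [0, 0, 0.22], 0]]}}

```text
time: 12.48
ee_pos: [0.6257, -0.1244, 0.0984]
orientation: [[0.983, -0.181, 0.001], [-0.181, -0.983, 0.0], [0.001, -0.0, -1.0]]
wrist_force: [0.4, -0.2, -0.7]
opening: 0.0624
grip_force: 65.6
```

>>> {"op": "jog_arm", "data": {"rows": [[[-0.87, 0, 0], [0, 0, 0.22], 0], [[-0.87, 0, 0], [0, 0, 0.22], 0], [[-0.87, 0, 0], [0, 0, 0.22], 0], [[-0.87, 0, 0], [0, 0, 0.22], 0], [[-0.87, 0, 0], [0, 0, 0.22], 0]]}}

```text
time: 13.1
ee_pos: [0.5164, -0.1244, 0.0978]
orientation: [[1.0, -0.028, 0.0], [-0.028, -1.0, 0.0], [0.0, -0.0, -1.0]]
wrist_force: [-0.8, -0.7, -0.6]
opening: 0.0621
grip_force: 65.6
```

>>> {"op": "jog_arm", "data": {"rows": [[[-0.87, 0, 0], [0, 0, 0.22], 0], [[-0.87, 0, 0], [0, 0, 0.22], 0], [[-0.87, 0, 0], [0, 0, 0.22], 0], [[0, 0, -0.5], [0, 0, 0], 0], [[0, 0, -0.5], [0, 0, 0], 0]]}}

```text
time: 13.72
ee_pos: [0.4521, -0.1244, 0.072]
orientation: [[0.998, 0.062, 0.0], [0.062, -0.998, 0.0], [0.0, -0.0, -1.0]]
wrist_force: [-0.2, -0.6, -0.6]
opening: 0.0623
grip_force: 65.6
```

>>> {"op": "jog_arm", "data": {"rows": [[[0, 0, 0], [0, 0, 0], 0], [[0, 0, 0], [0, 0, 0], 0]]}}

```text
time: 13.98
ee_pos: [0.4522, -0.1246, 0.0727]
orientation: [[0.998, 0.063, -0.001], [0.063, -0.998, -0.001], [-0.001, 0.0, -1.0]]
wrist_force: [0.0, -0.4, -0.0]
opening: 0.0623
grip_force: 65.6
```

```bash
python3 - <<'E'
from h import *
c=snap('wrist','w5'); o=manip.observe(); print(o['time'],o['ee_pos'],o['orientation'][:,0])
snap('side','d5')
a=cv2.imread('pics/d5.png')[140:290,190:390]; cv2.imwrite('pics/d5c.png',cv2.resize(a,None,fx=4,fy=4,interpolation=cv2.INTER_CUBIC))
E
```

```text
14.025 [ 0.45233124 -0.12457334  0.07291543] [ 9.98030807e-01  6.27256303e-02 -6.29354182e-05]
```

View pics/d5c.png

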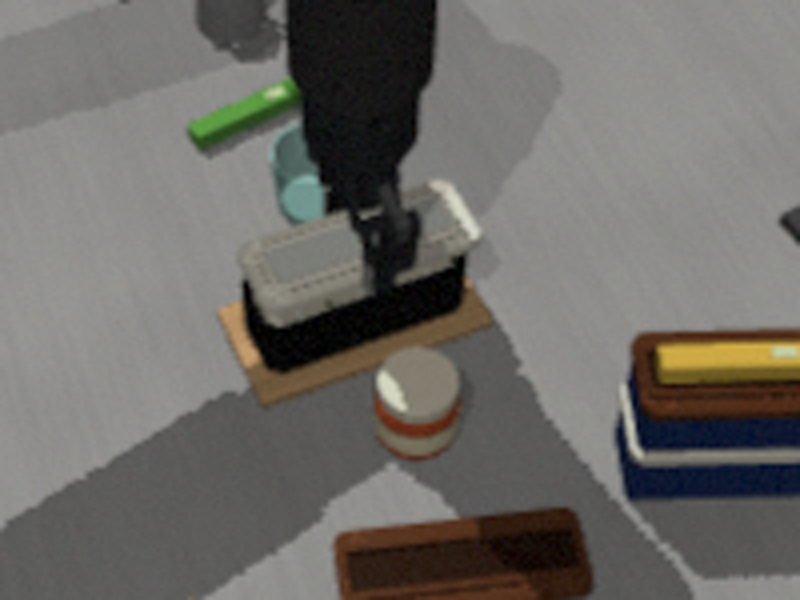

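>>> {"op": "jog_arm", "data": {"rows": [[[0, 0, -0.3], [0, 0, 0], 0], [[0, 0, -0.2], [0, 0, 0], 0], [[0, 0, -0.15], [0, 0, 0], 0], [[0, 0, -0.1], [0, 0, 0], 0], [[0, 0, 0], [0, 0, 0], 0]]}}

```text
time: 14.7
ee_pos: [0.4519, -0.1245, 0.0539]
orientation: [[0.998, 0.063, -0.0], [0.063, -0.998, -0.0], [-0.0, 0.0, -1.0]]
wrist_force: [0.5, -0.8, -0.8]
opening: 0.0621
grip_force: 65.6
```

>>> {"op": "jog_arm", "data": {"rows": [[[0, 0, -0.06], [0, 0, 0], 0], [[0, 0, 0], [0, 0, 0], 0]]}}

```text
time: 14.95
ee_pos: [0.4522, -0.1245, 0.0534]
orientation: [[0.998, 0.063, 0.001], [0.063, -0.998, -0.0], [0.001, 0.0, -1.0]]
wrist_force: [-2.6, 1.3, 5.0]
opening: 0.0622
grip_force: 66.1
```

>>> {"op": "jog_arm", "data": {"rows": [[[0, 0, 0], [0, 0, 0], 0.95], [[0, 0, 0], [0, 0, 0], 0.95], [[0, 0, 0.2], [0, 0, 0], 1], [[0, 0, 0.7], [0, 0, 0], 1], [[0, 0, 1], [0, 0, 0], 1]]}}

```text
time: 15.58
ee_pos: [0.4519, -0.1246, 0.1013]
orientation: [[0.998, 0.063, -0.0], [0.063, -0.998, -0.0], [-0.0, 0.0, -1.0]]
wrist_force: [0.1, 0.8, 0.9]
opening: 0.0858
grip_force: 0.0
```

>>> {"op": "jog_arm", "data": {"rows": [[[0, 0, 1], [0, 0, 0], 1], [[0, 0, 1], [0, 0, 0], 1], [[0, 0, 1], [0, 0, 0], 1], [[-0.3, 1, 0], [0, 0, 0.17], 1], [[0, 1, 0], [0, 0, 0], 1]]}}

```text
time: 16.2
ee_pos: [0.4446, -0.0741, 0.177]
orientation: [[0.996, 0.086, 0.002], [0.086, -0.996, 0.0], [0.003, -0.0, -1.0]]
wrist_force: [0.5, -0.7, -0.9]
opening: 0.0856
grip_force: 0.0
```

>>> {"op": "jog_arm", "data": {"rows": [[[0, 1, 0], [0, 0, 0], 1], [[0, 1, 0], [0, 0, 0], 1], [[0, 1, 0], [0, 0, 0], 1], [[0, 1, 0], [0, 0, 0], 1], [[0, 1, 0], [0, 0, 0], 1]]}}

```text
time: 16.82
ee_pos: [0.4447, 0.0513, 0.1766]
orientation: [[0.996, 0.087, 0.002], [0.087, -0.996, 0.001], [0.002, -0.0, -1.0]]
wrist_force: [0.3, -0.5, -0.6]
opening: 0.0855
grip_force: 0.0
```

>>> {"op": "jog_arm", "data": {"rows": [[[0, 1, 0], [0, 0, 0], 1], [[0, 1, 0], [0, 0, 0], 1], [[0, 1, 0], [0, 0, 0], 1], [[0, 1, 0], [0, 0, 0], 1], [[0, 1, 0], [0, 0, 0], 1]]}}

```text
time: 17.45
ee_pos: [0.4447, 0.1764, 0.1766]
orientation: [[0.996, 0.087, 0.002], [0.087, -0.996, 0.001], [0.002, -0.001, -1.0]]
wrist_force: [0.3, -0.9, -0.5]
opening: 0.0853
grip_force: 0.0
```

>>> {"op": "jog_arm", "data": {"rows": [[[0, 1, 0], [0, 0, 0], 1], [[0, 1, 0], [0, 0, 0], 1], [[0, 1, 0], [0, 0, 0], 1], [[0, 1, 0], [0, 0, 0], 1], [[0, 1, 0], [0, 0, 0], 1]]}}

```text
time: 18.08
ee_pos: [0.4445, 0.3021, 0.175]
orientation: [[0.996, 0.087, 0.0], [0.087, -0.996, -0.0], [0.0, 0.0, -1.0]]
wrist_force: [-1.1, -0.3, -0.1]
opening: 0.0857
grip_force: 0.0
```

>>> {"op": "jog_arm", "data": {"rows": [[[0, 1, 0], [0, 0, 0], 1], [[0, 0.3, 0], [0, 0, 0], 1], [[0, 0, 0], [0, 0, 0], 1]]}}

```text
time: 18.45
ee_pos: [0.4444, 0.3334, 0.1747]
orientation: [[0.996, 0.087, -0.0], [0.087, -0.996, -0.001], [-0.0, 0.001, -1.0]]
wrist_force: [-0.9, -0.3, -0.7]
opening: 0.0856
grip_force: 0.0
```

```bash
python3 - <<'E'
from h import *
c=snap('wrist','w6'); o=manip.observe(); print(o['time'],o['ee_pos'],o['orientation'][:,0])
snap('side','d6');snap('scene','s6')
a=cv2.imread('pics/w6.png')
b=cv2.resize(cv2.imread('pics/d6.png')[170:250,220:340],None,fx=2.3,fy=2.3,interpolation=cv2.INTER_CUBIC)
c=cv2.resize(cv2.imread('pics/s6.png')[170:250,220:340],None,fx=2.3,fy=2.3,interpolation=cv2.INTER_CUBIC)
r=np.hstack([b,c]);r=cv2.copyMakeBorder(r,0,0,0,560-r.shape[1],cv2.BORDER_CONSTANT) if r.shape[1]<=560 else r[:,:560]
print(b.shape);cv2.imwrite('pics/m6.png',np.vstack([a,r])[:600])
E
```

```text
18.5 [0.44446654 0.33298135 0.174908  ] [ 9.96243248e-01  8.65988663e-02 -1.67329957e-04]
(184, 276, 3)
```

View pics/m6.png

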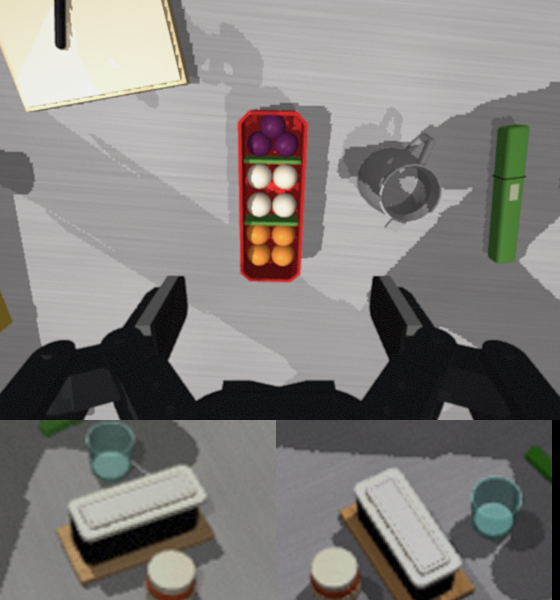

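```bash
python3 - <<'E'
from h import *
np.set_printoptions(precision=4,suppress=True)
def rect(n,P):
    P=np.array(P);e=[P[(i+1)%4]-P[i] for i in range(4)];L=[np.hypot(*x) for x in e];a=e[np.argmax(L)];print(n,P.mean(0),np.array(L),np.degrees(np.arctan2(a[1],a[0])))
k=lambda t,U,V:w(t,(U+.5)/2.3-.5+220,(V+.5)/2.3-.5+170,.072)[:2]
rect('d',[k('d6',*p) for p in((68,77),(190,44),(208,79),(85,115))])
rect('s',[k('s6',*p) for p in((78,63),(121,46),(186,148),(140,168))])
rect('red',[w('w6',*p,.044)[:2] for p in((239,110),(307,111),(301,281),(241,281))])
a,b=w('w6',272.5,110.5,.044),w('w6',270.5,281,.044);print((a+b)/2,np.linalg.norm(a-b),np.degrees(np.arctan2(*(a-b)[[1,0]])))
rect('case',[w('w6',*p,.018)[:2] for p in((500,127),(529,125),(514,262),(489,262))])
E
```

```text
d [ 0.4566 -0.121 ] [0.1621 0.061  0.1595 0.0632] -0.6495086607925269
s [ 0.4546 -0.1241] [0.0591 0.1655 0.061  0.166 ] -179.61810610219285
red [0.4426 0.3389] [0.0549 0.1566 0.0579 0.1574] 3.4287108878362083
[0.4425 0.3394 0.044 ] 0.1569568589872653 3.955768318330777
case [0.4588 0.1124] [0.0257 0.1385 0.0259 0.1367] -167.06062468744508
```

```bash
cat >> h.py <<'E'
def topview(tag,z,c,half,s=2000):  # rectified patch, s px per m; col=x, row=-y
    X=np.array([[c[0]-half,c[1]+half],[c[0]+half,c[1]+half],[c[0]+half,c[1]-half],[c[0]-half,c[1]-half]])
    n=2*half*s; q=np.float32([[0,0],[n,0],[n,n],[0,n]])
    H=cv2.getPerspectiveTransform(np.float32([pix(tag,[*x,z]) for x in X]),q)
    return cv2.warpPerspective(cv2.imread(f'pics/{tag}.png'),H,(int(n),int(n)),flags=cv2.INTER_CUBIC)
def blob(m,c,half,s=2000):
    k=max(cv2.findContours(m,cv2.RETR_EXTERNAL,cv2.CHAIN_APPROX_NONE)[0],key=cv2.contourArea)
    (u,v),(a,b),t=cv2.minAreaRect(k); box=cv2.boxPoints(((u,v),(a,b),t)); e=box[1]-box[0]; f=box[2]-box[1]
    e=e if np.hypot(*e)>np.hypot(*f) else f
    return c[0]-half+u/s, c[1]+half-v/s, a/s,b/s, np.degrees(np.arctan2(-e[1],e[0]))
E
python3 - <<'E'
from h import *
c=(.453,-.1245);o=[]
for t in('d6','s6'):
    i=topview(t,.072,c,.11); g=cv2.cvtColor(i,cv2.COLOR_BGR2HSV)
    m=((g[...,2]>150)&(g[...,1]<40)).astype('u1')*255; m=cv2.morphologyEx(m,cv2.MORPH_OPEN,np.ones((9,9)))
    print(t,np.round(blob(m,c,.11),4)); o+=[i,cv2.cvtColor(m,cv2.COLOR_GRAY2BGR)]
cv2.imwrite('pics/t6.png',cv2.resize(np.vstack([np.hstack(o[:2]),np.hstack(o[2:])]),(600,600)))
E
```

```text
d6 [ 0.4546 -0.1225  0.0661  0.1659  2.6026]
s6 [ 0.4531 -0.1237  0.0651  0.1651  2.8064]
```

View pics/t6.png

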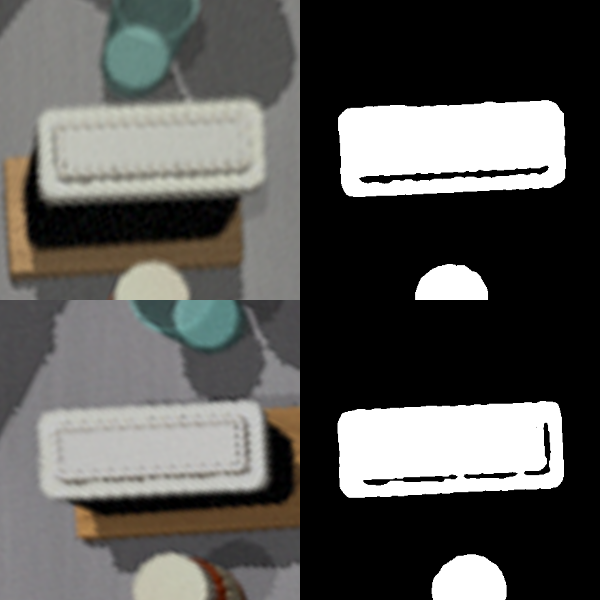

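>>> {"op": "jog_arm", "data": {"rows": [[[0, 0.18, -1], [0, 0, -0.12], 1], [[0, 0, -1], [0, 0, 0], 1], [[0, 0, -1], [0, 0, 0], 1], [[0, 0, -1], [0, 0, 0], 1], [[0, 0, -1], [0, 0, 0], 1]]}}

```text
time: 19.23
ee_pos: [0.4447, 0.337, 0.0497]
orientation: [[0.998, 0.069, 0.001], [0.069, -0.998, 0.001], [0.001, -0.0, -1.0]]
wrist_force: [0.1, 0.2, -0.5]
opening: 0.085
grip_force: 0.0
```

>>> {"op": "jog_arm", "data": {"rows": [[[0, 0, -1], [0, 0, 0], 1], [[0, 0, -0.66], [0, 0, 0], 1], [[0, 0, 0], [0, 0, 0], 0.8], [[0, 0, 0], [0, 0, 0], 0], [[0, 0, 0], [0, 0, 0], 0]]}}

```text
time: 19.85
ee_pos: [0.445, 0.3382, 0.01]
orientation: [[0.998, 0.07, 0.002], [0.07, -0.998, 0.002], [0.002, -0.002, -1.0]]
wrist_force: [-0.6, -0.7, 2.2]
opening: 0.0572
grip_force: 65.9
```

>>> {"op": "jog_arm", "data": {"rows": [[[0, 0, 0], [0, 0, 0], 0], [[0, 0, 0], [0, 0, 0], 0], [[0, 0, 0], [0, 0, 0], 0]]}}

```text
time: 20.23
ee_pos: [0.445, 0.3382, 0.01]
orientation: [[0.998, 0.07, 0.002], [0.07, -0.998, 0.002], [0.002, -0.001, -1.0]]
wrist_force: [-1.1, 0.5, 5.7]
opening: 0.057
grip_force: 66.3
```

>>> {"op": "jog_arm", "data": {"rows": [[[0, 0, 0.4], [0, 0, 0], 0], [[0, 0, 0.9], [0, 0, 0], 0], [[0, 0, 1], [0, 0, 0], 0], [[0, 0, 1], [0, 0, 0], 0], [[0, 0, 0.9], [0, 0, 0], 0]]}}

```text
time: 20.85
ee_pos: [0.4441, 0.3371, 0.1139]
orientation: [[0.998, 0.07, -0.001], [0.07, -0.998, -0.001], [-0.001, 0.001, -1.0]]
wrist_force: [1.8, 0.9, -3.3]
opening: 0.0566
grip_force: 65.3
```

>>> {"op": "jog_arm", "data": {"rows": [[[0, -0.5, 0], [0, 0, -0.1], 0], [[0.07, -1, 0], [0, 0, 0], 0], [[0.07, -1, 0], [0, 0, 0], 0], [[0.07, -1, 0], [0, 0, 0], 0], [[0.07, -1, 0], [0, 0, 0], 0]]}}

```text
time: 21.48
ee_pos: [0.4515, 0.2229, 0.1133]
orientation: [[0.998, 0.055, -0.0], [0.055, -0.998, -0.0], [-0.0, 0.0, -1.0]]
wrist_force: [-0.4, 0.2, -2.5]
opening: 0.0572
grip_force: 65.4
```

>>> {"op": "jog_arm", "data": {"rows": [[[0.09, -1, 0], [0, 0, 0], 0], [[0, -1, 0], [0, 0, 0], 0], [[0, -1, 0], [0, 0, 0], 0], [[0, -1, 0], [0, 0, 0], 0], [[0, -1, 0], [0, 0, 0], 0]]}}

```text
time: 22.1
ee_pos: [0.4535, 0.0982, 0.1135]
orientation: [[0.998, 0.055, 0.0], [0.055, -0.998, 0.0], [0.0, -0.0, -1.0]]
wrist_force: [-0.5, 0.1, -2.2]
opening: 0.0569
grip_force: 65.4
```

>>> {"op": "jog_arm", "data": {"rows": [[[0, -1, 0], [0, 0, 0], 0], [[0, -1, 0], [0, 0, 0], 0], [[0, -1, 0], [0, 0, 0], 0], [[0, -1, 0], [0, 0, 0], 0], [[0, -1, 0], [0, 0, 0], 0]]}}

```text
time: 22.72
ee_pos: [0.4533, -0.0267, 0.1136]
orientation: [[0.998, 0.055, 0.0], [0.055, -0.998, 0.0], [0.0, -0.0, -1.0]]
wrist_force: [-0.3, 0.2, -2.5]
opening: 0.0571
grip_force: 65.4
```

>>> {"op": "jog_arm", "data": {"rows": [[[0, -1, 0], [0, 0, 0], 0], [[0, -1, 0], [0, 0, 0], 0], [[0, -0.98, 0], [0, 0, 0], 0], [[0, 0, 0], [0, 0, 0], 0], [[0, 0, 0], [0, 0, 0], 0]]}}

```text
time: 23.35
ee_pos: [0.4534, -0.0998, 0.1134]
orientation: [[0.998, 0.055, 0.0], [0.055, -0.998, 0.0], [0.0, -0.0, -1.0]]
wrist_force: [-0.1, 0.8, -3.5]
opening: 0.0573
grip_force: 65.4
```

```bash
python3 - <<'E'
from h import *
snap('side','d7');snap('scene','s7');o=manip.observe(); print(o['time'],o['ee_pos'],o['orientation'][:,0],o['wrist_force'])
zf=o['ee_pos'][2]-.010; print('foot',zf); c=(.453,-.1245);out=[]
for t in('d7','s7'):
    i=topview(t,zf+.044,c,.11); g=cv2.cvtColor(i,cv2.COLOR_BGR2HSV)
    m=(((g[...,0]<7)|(g[...,0]>172))&(g[...,1]>150)).astype('u1')*255; m=cv2.morphologyEx(m,cv2.MORPH_CLOSE,np.ones((25,25)));m=cv2.morphologyEx(m,cv2.MORPH_OPEN,np.ones((9,9)))
    print(t,np.round(blob(m,c,.11),4)); out+=[i,cv2.cvtColor(m,cv2.COLOR_GRAY2BGR)]
cv2.imwrite('pics/t7.png',cv2.resize(np.vstack([np.hstack(out[:2]),np.hstack(out[2:])]),(600,600)))
E
```

```text
23.45 [ 0.45361073 -0.09919638  0.11352125] [9.98415204e-01 5.62764488e-02 2.03110873e-04] [-0.025744   -0.07258223 -3.25443569]
foot 0.10352125398887889
d7 [ 0.4199 -0.1155  0.0931  0.1115  1.9749]
s7 [ 0.4961 -0.1034  0.0713  0.1114  0.8882]
```

View pics/t7.png

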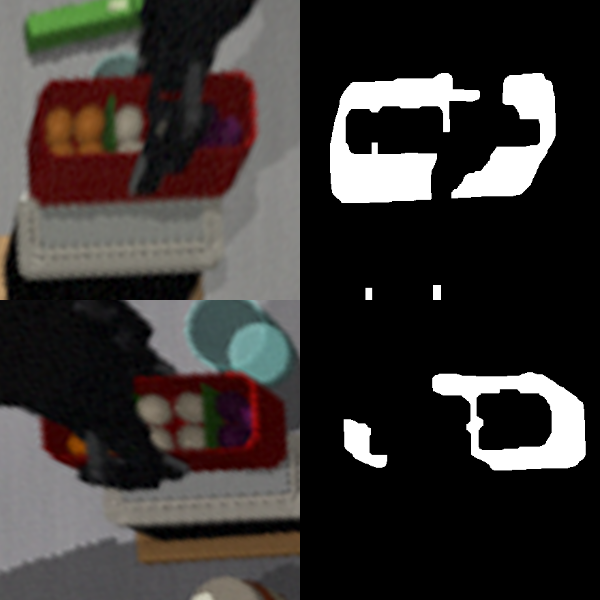

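>>> {"op": "jog_arm", "data": {"rows": [[[0, -1, 0], [0, 0, 0], 0], [[0, 0, -0.4], [0, 0, 0], 0], [[0, 0, -0.4], [0, 0, 0], 0], [[0, 0, -0.2], [0, 0, 0], 0], [[0, 0, 0], [0, 0, 0], 0]]}}

```text
time: 24.08
ee_pos: [0.4534, -0.1241, 0.0879]
orientation: [[0.998, 0.057, -0.001], [0.057, -0.998, -0.0], [-0.001, 0.0, -1.0]]
wrist_force: [1.0, -0.6, -2.5]
opening: 0.0572
grip_force: 65.7
```

>>> {"op": "jog_arm", "data": {"rows": [[[0, 0, -0.1], [0, 0, 0], 0], [[0, 0, -0.08], [0, 0, 0], 0], [[0, 0, 0], [0, 0, 0], 0]]}}

```text
time: 24.45
ee_pos: [0.4537, -0.1245, 0.0839]
orientation: [[0.998, 0.056, -0.0], [0.056, -0.998, -0.0], [-0.0, 0.0, -1.0]]
wrist_force: [-0.2, -0.2, -2.6]
opening: 0.0569
grip_force: 65.7
```

>>> {"op": "jog_arm", "data": {"rows": [[[0, 0, -0.05], [0, 0, 0], 0], [[0, 0, -0.05], [0, 0, 0], 0], [[0, 0, 0], [0, 0, 0], 0]]}}

```text
time: 24.82
ee_pos: [0.4539, -0.1245, 0.082]
orientation: [[0.998, 0.056, 0.001], [0.056, -0.998, -0.0], [0.001, 0.0, -1.0]]
wrist_force: [-1.8, 0.2, 0.5]
opening: 0.0569
grip_force: 65.7
```

>>> {"op": "jog_arm", "data": {"rows": [[[0, 0, -0.03], [0, 0, 0], 0], [[0, 0, 0], [0, 0, 0], 0.95], [[0, 0, 0], [0, 0, 0], 0.95], [[0, 0, 0.2], [0, 0, 0], 1], [[0, 0, 0.7], [0, 0, 0], 1]]}}

```text
time: 25.45
ee_pos: [0.4532, -0.1245, 0.1033]
orientation: [[0.998, 0.056, -0.002], [0.056, -0.998, -0.0], [-0.002, 0.0, -1.0]]
wrist_force: [0.5, -1.0, -0.7]
opening: 0.0853
grip_force: 0.0
```

>>> {"op": "jog_arm", "data": {"rows": [[[0, 0, 1], [0, 0, 0], 1], [[0, 0, 1], [0, 0, 0], 1], [[0, 0, 1], [0, 0, 0], 1], [[-0.03, -0.96, 0.7], [0, 0, -0.24], 1], [[-0.03, -0.96, 0], [0, 0, -0.24], 1]]}}

```text
time: 26.08
ee_pos: [0.4532, -0.1732, 0.1992]
orientation: [[1.0, -0.011, 0.005], [-0.011, -1.0, -0.001], [0.005, 0.001, -1.0]]
wrist_force: [0.4, 0.4, -0.0]
opening: 0.0855
grip_force: 0.0
```

>>> {"op": "jog_arm", "data": {"rows": [[[-0.03, -0.96, 0], [0, 0, -0.24], 1], [[-0.03, -0.96, 0], [0, 0, -0.24], 1], [[-0.03, -0.96, 0], [0, 0, -0.24], 1], [[-0.03, -0.96, 0], [0, 0, -0.24], 1], [[-0.03, -0.96, 0], [0, 0, -0.24], 1]]}}

```text
time: 26.7
ee_pos: [0.4486, -0.2935, 0.1973]
orientation: [[0.984, -0.179, 0.001], [-0.179, -0.984, -0.001], [0.001, 0.001, -1.0]]
wrist_force: [0.7, -0.5, -0.8]
opening: 0.0851
grip_force: 0.0
```

>>> {"op": "jog_arm", "data": {"rows": [[[-0.03, -0.96, 0], [0, 0, -0.24], 1], [[-0.03, -0.96, 0], [0, 0, -0.24], 1], [[0, 0, 0], [0, 0, 0], 1], [[0, 0, 0], [0, 0, 0], 1]]}}

```text
time: 27.2
ee_pos: [0.4471, -0.3404, 0.1965]
orientation: [[0.97, -0.243, 0.001], [-0.243, -0.97, -0.0], [0.001, 0.0, -1.0]]
wrist_force: [0.9, 0.8, -0.2]
opening: 0.0856
grip_force: 0.0
```

```bash
python3 - <<'E'
from h import *
for n,t in(('wrist','w8'),('side','d8'),('scene','s8')): snap(n,t)
o=manip.observe(); print(o['time'],o['ee_pos'],o['orientation'][:,0]); np.set_printoptions(precision=4,suppress=True)
def show(t,z,c,f):
    i=topview(t,z,c,.11); g=cv2.cvtColor(i,cv2.COLOR_BGR2HSV); m=f(g).astype('u1')*255
    m=cv2.morphologyEx(m,cv2.MORPH_CLOSE,np.ones((41,41)));m=cv2.morphologyEx(m,cv2.MORPH_OPEN,np.ones((15,15)))
    print(t,np.array(blob(m,c,.11))); return cv2.resize(np.hstack([i,cv2.cvtColor(m,cv2.COLOR_GRAY2BGR)]),(400,200))
br=lambda g:((g[...,0]<16)|(g[...,0]>174))&(g[...,1]>100)
rd=lambda g:((g[...,0]<7)|(g[...,0]>172))&(g[...,1]>150)
L=[show(t,.014,(.446,-.34),br) for t in('w8','d8','s8')]
R=[show(t,.116,(.453,-.1245),rd) for t in('d8','s8')]; R.append(cv2.resize(cv2.imread('pics/w8.png'),(400,200)))
cv2.imwrite('pics/t8.png',np.hstack([np.vstack(L),np.vstack(R)]))
E
```

```text
27.35 [ 0.44719424 -0.33994098  0.19626976] [ 9.70212616e-01 -2.42253926e-01  7.18039990e-04]
w8 [  0.4445  -0.341    0.1623   0.0623 -12.9741]
d8 [  0.4437  -0.3419   0.1625   0.0656 -12.9946]
s8 [ 0.4587 -0.3416  0.1924  0.0862 -2.7079]
d8 [ 0.4339 -0.1506  0.137   0.127  -5.1944]
s8 [ 0.463  -0.1375  0.0852  0.177   3.3385]
```

View pics/t8.png

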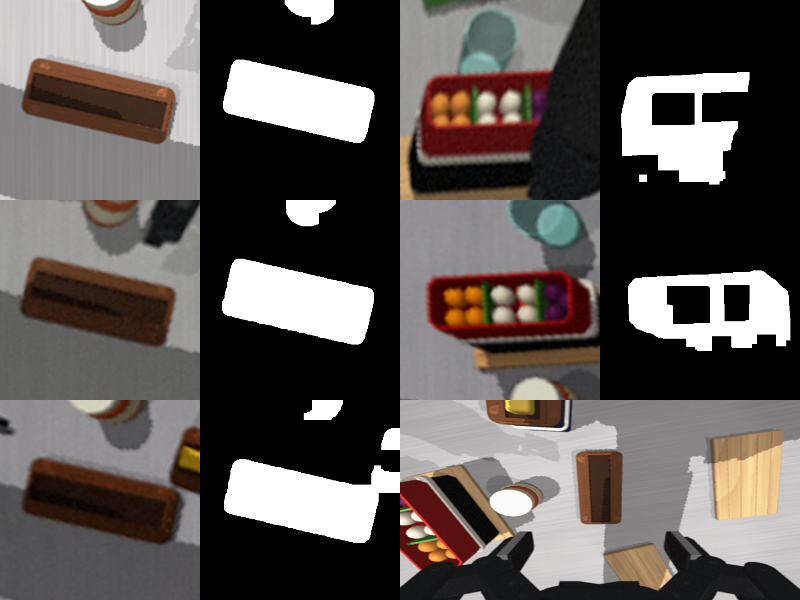

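>>> {"op": "jog_arm", "data": {"rows": [[[-0.07, -0.04, -1], [0, 0, 0.12], 1], [[0, 0, -1], [0, 0, 0], 1], [[0, 0, -1], [0, 0, 0], 1], [[0, 0, -1], [0, 0, 0], 1], [[0, 0, -1], [0, 0, 0], 1]]}}

```text
time: 27.98
ee_pos: [0.4455, -0.341, 0.0703]
orientation: [[0.974, -0.226, 0.001], [-0.226, -0.974, -0.0], [0.001, 0.0, -1.0]]
wrist_force: [0.2, 0.0, -0.9]
opening: 0.0852
grip_force: 0.0
```

>>> {"op": "jog_arm", "data": {"rows": [[[0, 0, -1], [0, 0, 0], 1], [[0, 0, -1], [0, 0, 0], 1], [[0, 0, -0.6], [0, 0, 0], 1], [[0, 0, -0.3], [0, 0, 0], 0.85], [[0, 0, 0], [0, 0, 0], 0.85]]}}

```text
time: 28.6
ee_pos: [0.4454, -0.3414, -0.0015]
orientation: [[0.974, -0.227, 0.0], [-0.227, -0.974, -0.0], [0.0, 0.0, -1.0]]
wrist_force: [0.4, -0.1, -0.3]
opening: 0.0719
grip_force: 0.0
```

>>> {"op": "jog_arm", "data": {"rows": [[[0, 0, -0.12], [0, 0, 0], 0.85], [[0, 0, 0], [0, 0, 0], 0], [[0, 0, 0], [0, 0, 0], 0], [[0, 0, 0], [0, 0, 0], 0], [[0, 0, 0], [0, 0, 0], 0]]}}

```text
time: 29.22
ee_pos: [0.4459, -0.3418, -0.0037]
orientation: [[0.974, -0.227, 0.001], [-0.227, -0.974, -0.001], [0.002, 0.001, -1.0]]
wrist_force: [0.7, 1.2, 5.6]
opening: 0.0624
grip_force: 65.8
```

```bash
python3 - <<'E'
from h import *
o=manip.observe(); print(o['ee_pos'],o['orientation'][:,0],o['opening'])
E
```

```text
[ 0.44585388 -0.34182665 -0.003713  ] [ 0.97394096 -0.22679551  0.00167201] 0.062364794890535175
```

>>> {"op": "jog_arm", "data": {"rows": [[[0, 0, 0.6], [0, 0, 0], 0], [[0, 0, 1], [0, 0, 0], 0], [[0, 0, 1], [0, 0, 0], 0], [[0, 0, 1], [0, 0, 0], 0], [[0, 0, 1], [0, 0, 0], 0]]}}

```text
time: 29.85
ee_pos: [0.4449, -0.3413, 0.1113]
orientation: [[0.974, -0.227, -0.0], [-0.227, -0.974, 0.0], [-0.0, -0.0, -1.0]]
wrist_force: [0.2, 0.5, -0.8]
opening: 0.0622
grip_force: 65.6
```

>>> {"op": "jog_arm", "data": {"rows": [[[0.03, 0.96, 1], [0, 0, 0.23], 0], [[0.03, 0.96, 0], [0, 0, 0.23], 0], [[0.03, 0.96, 0], [0, 0, 0.23], 0], [[0.04, 0.96, 0], [0, 0, 0.23], 0], [[0.04, 0.96, 0], [0, 0, 0.23], 0]]}}

```text
time: 30.48
ee_pos: [0.4491, -0.2207, 0.1355]
orientation: [[0.998, -0.067, -0.0], [-0.067, -0.998, 0.0], [-0.0, -0.0, -1.0]]
wrist_force: [0.6, -0.7, -0.7]
opening: 0.0621
grip_force: 65.6
```

>>> {"op": "jog_arm", "data": {"rows": [[[0.04, 0.97, 0], [0, 0, 0.23], 0], [[0.04, 0.97, 0], [0, 0, 0.23], 0], [[0.04, 0.97, 0], [0, 0, 0.23], 0], [[0.04, 0.97, 0], [0, 0, 0.2], 0], [[0, 0, 0], [0, 0, 0], 0]]}}

```text
time: 31.1
ee_pos: [0.4534, -0.1234, 0.1356]
orientation: [[0.998, 0.058, 0.0], [0.058, -0.998, 0.0], [0.0, -0.0, -1.0]]
wrist_force: [0.5, 0.2, -0.4]
opening: 0.0624
grip_force: 65.6
```

```bash
python3 - <<'E'
from h import *
o=manip.observe(); print(o['time'],o['ee_pos'],o['orientation'][:,0],o['opening'])
for n,t in(('side','d9'),('scene','s9')): snap(n,t)
zt=o['ee_pos'][2]+.004+.014; c=(.453,-.1245)
for t in('d9','s9'):
    g=cv2.cvtColor(topview(t,zt,c,.11),cv2.COLOR_BGR2HSV); m=(((g[...,0]<16)|(g[...,0]>174))&(g[...,1]>100)).astype('u1')*255
    ys,xs=np.nonzero(m[170:260]);print(t,'x range at rows', c[0]-.11+np.percentile(xs,[.5,99.5])/2000)
E
```

```text
31.1 [ 0.45336066 -0.12344665  0.13560877] [9.98318758e-01 5.79622153e-02 1.98172937e-04] 0.0623622189045611
d9 x range at rows [0.36769 0.5325 ]
s9 x range at rows [0.3755 0.5615]
```

>>> {"op": "jog_arm", "data": {"rows": [[[0.06, -0.03, -0.4], [0, 0, 0], 0], [[0, 0, -0.4], [0, 0, 0], 0], [[0, 0, -0.15], [0, 0, 0], 0], [[0, 0, 0], [0, 0, 0], 0]]}}

```text
time: 31.7
ee_pos: [0.4547, -0.1255, 0.111]
orientation: [[0.998, 0.055, -0.001], [0.055, -0.998, -0.0], [-0.001, 0.0, -1.0]]
wrist_force: [0.4, 0.0, -0.4]
opening: 0.0623
grip_force: 65.6
```

>>> {"op": "jog_arm", "data": {"rows": [[[0, 0, -0.1], [0, 0, 0], 0], [[0, 0, -0.08], [0, 0, 0], 0], [[0, 0, 0], [0, 0, 0], 0]]}}

```text
time: 32.08
ee_pos: [0.4549, -0.1252, 0.1069]
orientation: [[0.998, 0.056, -0.0], [0.056, -0.998, -0.0], [-0.0, 0.0, -1.0]]
wrist_force: [-0.4, 0.9, -0.2]
opening: 0.0623
grip_force: 65.6
```

>>> {"op": "jog_arm", "data": {"rows": [[[0, 0, -0.04], [0, 0, 0], 0], [[0, 0, -0.03], [0, 0, 0], 0], [[0, 0, 0], [0, 0, 0], 0]]}}

```text
time: 32.45
ee_pos: [0.4552, -0.1253, 0.1063]
orientation: [[0.998, 0.056, 0.001], [0.056, -0.998, -0.0], [0.001, 0.0, -1.0]]
wrist_force: [-2.9, 0.6, 5.3]
opening: 0.0623
grip_force: 66.2
```

>>> {"op": "jog_arm", "data": {"rows": [[[0, 0, 0], [0, 0, 0], 0.95], [[0, 0, 0], [0, 0, 0], 0.95], [[0, 0, 0.2], [0, 0, 0], 1], [[0, 0, 0.8], [0, 0, 0], 1], [[0, 0, 1], [0, 0, 0], 1]]}}

```text
time: 33.08
ee_pos: [0.4547, -0.1253, 0.1556]
orientation: [[0.998, 0.056, -0.001], [0.056, -0.998, -0.0], [-0.001, 0.0, -1.0]]
wrist_force: [0.6, 0.3, 0.6]
opening: 0.0855
grip_force: 0.0
```

>>> {"op": "jog_arm", "data": {"rows": [[[0, 0, 1], [0, 0, 0], 1], [[0.02, 0.93, 0.7], [0, 0, 0.09], 1], [[0.02, 0.93, 0], [0, 0, 0.09], 1], [[0.02, 0.93, 0], [0, 0, 0.09], 1], [[0.02, 0.93, 0], [0, 0, 0.09], 1]]}}

```text
time: 33.7
ee_pos: [0.457, -0.0315, 0.1981]
orientation: [[0.994, 0.106, 0.001], [0.106, -0.994, -0.0], [0.001, 0.0, -1.0]]
wrist_force: [0.4, 0.3, 1.3]
opening: 0.0858
grip_force: 0.0
```

>>> {"op": "jog_arm", "data": {"rows": [[[0.02, 0.93, 0], [0, 0, 0.09], 1], [[0.02, 0.93, 0], [0, 0, 0.09], 1], [[0.02, 0.93, 0], [0, 0, 0.09], 1], [[0.02, 0.93, 0], [0, 0, 0.09], 1], [[0.02, 0.93, 0], [0, 0, 0.09], 1]]}}

```text
time: 34.33
ee_pos: [0.4595, 0.0848, 0.1981]
orientation: [[0.986, 0.169, 0.001], [0.169, -0.986, 0.0], [0.001, 0.0, -1.0]]
wrist_force: [0.1, -0.2, 0.3]
opening: 0.0857
grip_force: 0.0
```

>>> {"op": "jog_arm", "data": {"rows": [[[0.04, 0.93, 0], [0, 0, 0.1], 0.6], [[0, 0, 0], [0, 0, 0], 0.6], [[0, 0, 0], [0, 0, 0], 0.6]]}}

```text
time: 34.7
ee_pos: [0.4605, 0.107, 0.1979]
orientation: [[0.983, 0.182, 0.0], [0.182, -0.983, -0.0], [0.0, 0.0, -1.0]]
wrist_force: [0.7, -0.9, -0.5]
opening: 0.0512
grip_force: 0.0
```

```bash
python3 - <<'E'
from h import *
np.set_printoptions(precision=4,suppress=True)
for n,t in(('wrist','w10'),('side','d10'),('scene','s10')): snap(n,t)
o=manip.observe(); print(o['time'],o['ee_pos'],o['orientation'][:,0],o['opening'])
def B(t,z,c,f):
    g=cv2.cvtColor(topview(t,z,c,.11),cv2.COLOR_BGR2HSV); m=f(g).astype('u1')*255
    m=cv2.morphologyEx(m,cv2.MORPH_CLOSE,np.ones((31,31)));m=cv2.morphologyEx(m,cv2.MORPH_OPEN,np.ones((15,15)))
    print(t,np.array(blob(m,c,.11)))
gr=lambda g:(abs(g[...,0].astype(int)-58)<15)&(g[...,1]>120)
br=lambda g:((g[...,0]<16)|(g[...,0]>174))&(g[...,1]>100)
for t in('w10','d10','s10'): B(t,.018,(.461,.107),gr)
for t in('d10','s10'):
    B(t,.126,(.4535,-.1245),br)
    # dark groove
    g=cv2.cvtColor(topview(t,.124,(.4535,-.1245),.11),cv2.COLOR_BGR2HSV)
for n in ('d','s'):
  i=topview(n+'10',.128,(.4535,-.1245),.11,1000);g=cv2.cvtColor(i,cv2.COLOR_BGR2HSV)
  print(n); [print(' '.join(f'{g[r,110,0]}/{g[r,110,1]}/{g[r,110,2]}' for r in range(60,170,6)))]
E
```

```text
34.85 [0.4605 0.1067 0.1979] [0.9835 0.181  0.0003] 0.05125659170098944
w10 [ 0.4595  0.1067  0.0184  0.1369 12.8477]
d10 [ 0.4577  0.0998  0.0294  0.1404 12.5789]
s10 [ 0.463   0.1028  0.026   0.1416 12.7787]
d10 [ 0.4392 -0.1632  0.1915  0.1415 -0.    ]
s10 [ 0.4697 -0.1472  0.1077  0.1895  3.0356]
d
84/52/94 81/50/96 83/58/101 84/62/82 9/185/44 11/183/64 12/175/48 7/156/36 11/148/38 11/138/37 13/214/37 11/169/65 11/177/52 10/155/82 12/165/68 6/218/48 0/201/71 179/229/70 1/225/69
s
135/7/78 130/10/79 135/13/79 174/17/73 12/255/33 10/196/61 12/203/44 2/158/29 6/170/30 7/155/28 9/198/27 11/202/53 11/201/47 10/202/72 11/221/45 0/255/51 11/43/102 135/32/16 135/255/2
```

```bash
python3 - <<'E'
from h import *
c=(.4535,-.125)
for t in('s10','d10'):
    i=topview(t,.124,c,.11);g=cv2.cvtColor(i,cv2.COLOR_BGR2HSV)
    m=((g[...,0]<17)|(g[...,0]>174))&(g[...,1]>110)
    for r in(190,205,220,235,250):
        x=np.nonzero(m[r])[0]; print(t,'y',round(c[1]+.11-r/2000,4),'x',c[0]-.11+x.min()/2000,c[0]-.11+x.max()/2000)
    # dark groove extents
    v=g[...,2].astype(int); print(' '.join(str(v[225,k]) for k in range(30,420,10)))
E
```

```text
s10 y -0.11 x 0.37350000000000005 0.5475
s10 y -0.1175 x 0.374 0.5545
s10 y -0.125 x 0.37350000000000005 0.555
s10 y -0.1325 x 0.37350000000000005 0.5555
s10 y -0.14 x 0.374 0.556
87 78 76 75 33 27 27 23 27 27 29 28 28 28 27 27 28 28 27 27 28 28 24 10 14 11 14 16 13 13 11 16 13 15 31 30 26 52 52
d10 y -0.11 x 0.37100000000000005 0.533
d10 y -0.1175 x 0.37100000000000005 0.5345
d10 y -0.125 x 0.36900000000000005 0.534
d10 y -0.1325 x 0.36600000000000005 0.5355000000000001
d10 y -0.14 x 0.36500000000000005 0.5355000000000001
81 83 60 77 70 39 40 35 38 35 38 38 36 38 34 35 37 37 34 34 35 36 35 23 15 17 16 18 20 17 20 18 21 20 27 39 110 136 130
```

>>> {"op": "jog_arm", "data": {"rows": [[[-0.02, 0, -1], [0, 0, 0.28], 0.55], [[0, 0, -1], [0, 0, 0], 0.55], [[0, 0, -1], [0, 0, 0], 0.55], [[0, 0, -1], [0, 0, 0], 0.55], [[0, 0, -1], [0, 0, 0], 0.55]]}}

```text
time: 35.48
ee_pos: [0.46, 0.1067, 0.0721]
orientation: [[0.976, 0.219, 0.0], [0.219, -0.976, 0.0], [0.0, 0.0, -1.0]]
wrist_force: [1.8, -0.1, -0.4]
opening: 0.0471
grip_force: 0.0
```

>>> {"op": "jog_arm", "data": {"rows": [[[0, 0, -1], [0, 0, 0], 0.55], [[0, 0, -1], [0, 0, 0], 0.55], [[0, 0, -0.64], [0, 0, 0], 0.55], [[0, 0, 0], [0, 0, 0], 0], [[0, 0, 0], [0, 0, 0], 0]]}}

```text
time: 36.1
ee_pos: [0.4606, 0.1074, 0.008]
orientation: [[0.975, 0.22, 0.001], [0.22, -0.975, 0.0], [0.001, 0.0, -1.0]]
wrist_force: [0.4, -0.3, -0.0]
opening: 0.0182
grip_force: 60.8
```

>>> {"op": "jog_arm", "data": {"rows": [[[0, 0, 0], [0, 0, 0], 0], [[0, 0, 0], [0, 0, 0], 0], [[0, 0, 0], [0, 0, 0], 0], [[0, 0, 0], [0, 0, 0], 0]]}}

```text
time: 36.6
ee_pos: [0.4605, 0.1076, 0.0076]
orientation: [[0.975, 0.22, 0.001], [0.22, -0.975, 0.0], [0.001, -0.0, -1.0]]
wrist_force: [-2.3, 0.9, 5.3]
opening: 0.0183
grip_force: 61.6
```

>>> {"op": "jog_arm", "data": {"rows": [[[0, 0, 1], [0, 0, 0], 0], [[0, 0, 1], [0, 0, 0], 0], [[0, 0, 1], [0, 0, 0], 0], [[0, 0, 1], [0, 0, 0], 0], [[0, 0, 1], [0, 0, 0], 0]]}}

```text
time: 37.22
ee_pos: [0.4596, 0.1071, 0.132]
orientation: [[0.975, 0.22, -0.001], [0.22, -0.975, -0.0], [-0.001, 0.0, -1.0]]
wrist_force: [0.6, -0.8, -0.5]
opening: 0.0181
grip_force: 61.0
```

>>> {"op": "jog_arm", "data": {"rows": [[[-0.02, -0.93, 1], [0, 0, -0.12], 0], [[-0.02, -0.93, 0], [0, 0, -0.12], 0], [[-0.02, -0.93, 0], [0, 0, -0.12], 0], [[-0.02, -0.93, 0], [0, 0, -0.12], 0], [[-0.02, -0.93, 0], [0, 0, -0.12], 0]]}}

```text
time: 37.85
ee_pos: [0.4571, -0.0097, 0.1562]
orientation: [[0.991, 0.137, -0.001], [0.137, -0.991, -0.0], [-0.001, 0.0, -1.0]]
wrist_force: [-0.8, 0.3, -1.0]
opening: 0.018
grip_force: 61.0
```

>>> {"op": "jog_arm", "data": {"rows": [[[-0.03, -0.93, 0], [0, 0, -0.12], 0], [[-0.03, -0.93, 0], [0, 0, -0.12], 0], [[-0.03, -0.93, 0], [0, 0, -0.12], 0], [[-0.03, -0.93, 0], [0, 0, -0.12], 0], [[-0.03, -0.93, 0], [0, 0, -0.12], 0]]}}

```text
time: 38.48
ee_pos: [0.4534, -0.1259, 0.1561]
orientation: [[0.999, 0.054, -0.001], [0.054, -0.999, 0.0], [-0.001, -0.0, -1.0]]
wrist_force: [0.9, 0.4, -1.2]
opening: 0.0186
grip_force: 61.0
```

>>> {"op": "jog_arm", "data": {"rows": [[[0, 0, 0], [0, 0, 0], 0], [[0, 0, 0], [0, 0, 0], 0]]}}

```text
time: 38.72
ee_pos: [0.4536, -0.1249, 0.1563]
orientation: [[0.999, 0.054, -0.001], [0.054, -0.999, 0.0], [-0.001, -0.0, -1.0]]
wrist_force: [-1.2, -0.0, -1.4]
opening: 0.0181
grip_force: 60.9
```

```bash
python3 - <<'E'
from h import *
np.set_printoptions(precision=4,suppress=True)
for n,t in(('wrist','w11'),('side','d11'),('scene','s11')): snap(n,t)
o=manip.observe(); print(o['time'],o['ee_pos'],o['orientation'][:,0],o['opening'])
z=o['ee_pos'][2]-.0076+.018; c=(.4535,-.1255)
for t in('w11','d11','s11'):
    i=topview(t,z,c,.11);g=cv2.cvtColor(i,cv2.COLOR_BGR2HSV)
    m=(abs(g[...,0].astype(int)-58)<15)&(g[...,1]>120); ys,xs=np.nonzero(m)
    print(t,c[0]-.11+np.percentile(xs,[.1,99.9])/2000,c[1]+.11-np.percentile(ys,[.1,99.9])/2000)
E
```

```text
38.875 [ 0.4538 -0.1246  0.1567] [0.9985 0.0555 0.    ] 0.0177856556183938
w11 [0.3965 0.523 ] [-0.112  -0.1365]
d11 [0.347 0.519] [-0.1145 -0.2345]
s11 [0.3887 0.5602] [-0.0725 -0.1915]
```

>>> {"op": "jog_arm", "data": {"rows": [[[0, -0.03, -0.4], [0, 0, 0], 0], [[0, 0, -0.3], [0, 0, 0], 0], [[0, 0, -0.15], [0, 0, 0], 0], [[0, 0, 0], [0, 0, 0], 0]]}}

```text
time: 39.38
ee_pos: [0.4535, -0.126, 0.1351]
orientation: [[0.999, 0.054, -0.001], [0.054, -0.999, -0.0], [-0.001, 0.0, -1.0]]
wrist_force: [-0.5, -0.1, 0.2]
opening: 0.0183
grip_force: 60.9
```

>>> {"op": "jog_arm", "data": {"rows": [[[0, 0, -0.07], [0, 0, 0], 0], [[0, 0, -0.05], [0, 0, 0], 0], [[0, 0, 0], [0, 0, 0], 0]]}}

```text
time: 39.75
ee_pos: [0.4537, -0.126, 0.1325]
orientation: [[0.999, 0.054, -0.0], [0.054, -0.999, -0.0], [-0.0, 0.0, -1.0]]
wrist_force: [-1.0, -1.1, -0.0]
opening: 0.018
grip_force: 60.9
```

>>> {"op": "jog_arm", "data": {"rows": [[[0, 0, -0.04], [0, 0, 0], 0], [[0, 0, -0.02], [0, 0, 0], 0], [[0, 0, 0], [0, 0, 0], 0]]}}

```text
time: 40.12
ee_pos: [0.4538, -0.126, 0.1316]
orientation: [[0.999, 0.054, 0.001], [0.054, -0.999, -0.0], [0.001, 0.0, -1.0]]
wrist_force: [-2.1, 0.9, 4.4]
opening: 0.018
grip_force: 61.4
```

Contact came at the predicted height. Opening and retreating.

>>> {"op": "jog_arm", "data": {"rows": [[[0, 0, 0], [0, 0, 0], 0.5], [[0, 0, 0], [0, 0, 0], 0.5], [[0, 0, 0.2], [0, 0, 0], 0.5], [[0, 0, 0.7], [0, 0, 0], 0.5], [[0, 0, 1], [0, 0, 0], 0.5]]}}

```text
time: 40.75
ee_pos: [0.4536, -0.1261, 0.1798]
orientation: [[0.999, 0.054, -0.0], [0.054, -0.999, -0.0], [-0.0, 0.0, -1.0]]
wrist_force: [-0.5, 1.1, 1.0]
opening: 0.0425
grip_force: 0.0
```

>>> {"op": "jog_arm", "data": {"rows": [[[0, 0, 1], [0, 0, 0], 0.5], [[-0.5, 0.5, 1], [0, 0, 0], 0.5], [[-0.5, 1, 0.5], [0, 0, 0], 0.5], [[0, 1, 0], [0, 0, 0], 0.5], [[0, 1, 0], [0, 0, 0], 0.5]]}}

```text
time: 41.38
ee_pos: [0.4288, -0.0378, 0.2429]
orientation: [[0.999, 0.054, 0.002], [0.054, -0.999, 0.0], [0.002, -0.0, -1.0]]
wrist_force: [0.4, -0.5, 1.0]
opening: 0.0426
grip_force: 0.0
```

>>> {"op": "jog_arm", "data": {"rows": [[[0, 1, 0], [0, 0, 0], 0.5], [[0, 1, 0], [0, 0, 0], 0.5], [[0, 1, 0], [0, 0, 0], 0.5], [[0, 1, 0], [0, 0, 0], 0.5], [[0, 0, 0], [0, 0, 0], 0.5]]}}

```text
time: 42.0
ee_pos: [0.4288, 0.0625, 0.2421]
orientation: [[0.998, 0.057, 0.001], [0.057, -0.998, 0.0], [0.001, -0.0, -1.0]]
wrist_force: [0.9, -0.0, 0.7]
opening: 0.0425
grip_force: 0.0
```

```bash
python3 - <<'E'
from h import *
np.set_printoptions(precision=4,suppress=True)
for n,t in(('side','d12'),('scene','s12')): snap(n,t)
o=manip.observe(); print(o['time'],o['ee_pos'],o['wrist_force']); c=(.4535,-.1255)
for t in('d12','s12'):
    i=topview(t,.142,c,.11);g=cv2.cvtColor(i,cv2.COLOR_BGR2HSV)
    m=((abs(g[...,0].astype(int)-58)<15)&(g[...,1]>120)).astype('u1')*255; m=cv2.morphologyEx(m,cv2.MORPH_CLOSE,np.ones((21,21)))
    print(t,np.array(blob(m,c,.11)))
    i=topview(t,.124,c,.11);g=cv2.cvtColor(i,cv2.COLOR_BGR2HSV); m=((g[...,0]<17)|(g[...,0]>174))&(g[...,1]>110)
    for r in(175,250): x=np.nonzero(m[r])[0]; print('lid x',c[0]-.11+x.min()/2000,c[0]-.11+x.max()/2000)
E
```

```text
42.1 [0.4288 0.0613 0.242 ] [-0.028  -0.6192 -0.3066]
d12 [ 0.4502 -0.1321  0.0324  0.1425  2.7927]
lid x 0.375 0.534
lid x 0.36500000000000005 0.5355000000000001
s12 [ 0.4596 -0.1289  0.026   0.1489  3.2155]
lid x 0.376 0.5385
lid x 0.375 0.5565
```

```bash
python3 -c "
from rig import manip; print(manip.finish_job())"
```

```text
the job is handed in; nothing more can be done
None
```

I handed the job in after about 42 s of robot time: all five parts are stacked in order on the left-most board and let go, each placed with contact at its expected height. The hand-in returned no verdict, and I checked the lid and case only by measurement and contact force because my 14 views were used up.

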